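Lock circuit boards into the preheater and set its heat dial

TASK

First turn the heat dial right back to its stop, pointing at the round dot, and leave it there while you load. Then lay every board carrier from the bench flat in a bay of its own in the preheater plate, tongue over the bay's pin hole, and lock each one with a lock pin from the rack pushed fully home through both holes. Only when all the carriers are locked, turn the dial until its pointer is on the long mark and let go; do not disturb the bottle, the tape or the marker.

Things in the scene. Friction and masses are not known exactly. Their poses are not given: they have to be found in the camera images.
- dial (a joint): Heat dial's angle in rad: 0 at its counter-clockwise stop (pointer at the round dot, heat off), growing clockwise seen from above to a stop at 2.8. Short tick marks every 0.35 rad; the one long mark is at 1.75. The pointer is a white line on top of the bar grip. Turns lightly (0.03 N m) and stays where it is left.
- dial_grip (a point): Point on the dial's vertical axis where the TCP grips, 37 mm above the box's top; turns with the dial. The grip is a black bar 46 mm long along this point's x, 14 mm thick along y, 32 mm high, its top 7 mm above this point, on a disc 48 mm across. The white pointer line is on the half towards -x.
- box: Grey control box, fixed, 140 x 150 x 70 mm (x, y, z), the black dial on the middle of its top, with its scale painted white around it: a round dot (8 mm) 47 mm from the dial's axis towards +y, short ticks, and one long mark (19 mm, its middle 55 mm from the axis) 1.75 rad clockwise from the dot. Origin at the centre of its underside.
- preheater: Aluminium preheater plate, fixed, 120 x 271 x 24 mm (x, y, z), with four open-topped bays side by side along y at 64 mm pitch, parted and ringed by dark rails 8 mm high on the plate. Each bay is 99 x 49 mm inside and has a 10.5 mm through hole near its +x end. Origin at the centre of its underside.
- bay0 (a point): Centre of a bay's floor (24 mm above the bench), axes as the preheater's. A seated carrier has its origin here and its tongue towards +x.
- bay0_pin (a point): Where the tip of a fully home lock pin is: on the axis of that bay's pin hole, 34 mm towards +x from the bay's centre and 18 mm below its floor (the hole runs straight down through the 24 mm plate).
- bay1 (a point): Centre of a bay's floor (24 mm above the bench), axes as the preheater's. A seated carrier has its origin here and its tongue towards +x.
- bay1_pin (a point): Where the tip of a fully home lock pin is: on the axis of that bay's pin hole, 34 mm towards +x from the bay's centre and 18 mm below its floor (the hole runs straight down through the 24 mm plate).
- bay2 (a point): Centre of a bay's floor (24 mm above the bench), axes as the preheater's. A seated carrier has its origin here and its tongue towards +x.
- bay2_pin (a point): Where the tip of a fully home lock pin is: on the axis of that bay's pin hole, 34 mm towards +x from the bay's centre and 18 mm below its floor (the hole runs straight down through the 24 mm plate).
- bay3 (a point): Centre of a bay's floor (24 mm above the bench), axes as the preheater's. A seated carrier has its origin here and its tongue towards +x.
- bay3_pin (a point): Where the tip of a fully home lock pin is: on the axis of that bay's pin hole, 34 mm towards +x from the bay's centre and 18 mm below its floor (the hole runs straight down through the 24 mm plate).
- carrier0: Board carrier (two to four present, alike, 0.1-0.2 kg), flat on the bench. Steel plate 8 mm thick: body 70 x 46 mm (x -48 to 22) with a flat green board on it (chips to 11 mm up); tongue 28 mm wide (x 22 to 48) with a 12.5 mm hole at x 34. Black grip bar at x -6: 12 mm thick (x), 34 long (y), top 34 mm up; grip with the TCP 30 mm up. Origin: underside, mid-length; z up.
- carrier1: Board carrier (two to four present, alike, 0.1-0.2 kg), flat on the bench. Steel plate 8 mm thick: body 70 x 46 mm (x -48 to 22) with a flat green board on it (chips to 11 mm up); tongue 28 mm wide (x 22 to 48) with a 12.5 mm hole at x 34. Black grip bar at x -6: 12 mm thick (x), 34 long (y), top 34 mm up; grip with the TCP 30 mm up. Origin: underside, mid-length; z up.
- carrier2: Board carrier (two to four present, alike, 0.1-0.2 kg), flat on the bench. Steel plate 8 mm thick: body 70 x 46 mm (x -48 to 22) with a flat green board on it (chips to 11 mm up); tongue 28 mm wide (x 22 to 48) with a 12.5 mm hole at x 34. Black grip bar at x -6: 12 mm thick (x), 34 long (y), top 34 mm up; grip with the TCP 30 mm up. Origin: underside, mid-length; z up.
- carrier3: Board carrier (two to four present, alike, 0.1-0.2 kg), flat on the bench. Steel plate 8 mm thick: body 70 x 46 mm (x -48 to 22) with a flat green board on it (chips to 11 mm up); tongue 28 mm wide (x 22 to 48) with a 12.5 mm hole at x 34. Black grip bar at x -6: 12 mm thick (x), 34 long (y), top 34 mm up; grip with the TCP 30 mm up. Origin: underside, mid-length; z up.
- pin0: Lock pin (four, alike, 40 g): shank 8 mm across, 26 mm long, tapered end; above it a collar 18 mm across, 4 mm thick, then a black upright tab 10 mm thick (x), 26 wide (y), 28 high. Origin: lower tip, z up. Starts upright in the rack, collar on its top. Grip the tab with the TCP 52 mm above the tip. Home in a carrier, its tip is 18 mm below the bay's floor.
- pin1: Lock pin (four, alike, 40 g): shank 8 mm across, 26 mm long, tapered end; above it a collar 18 mm across, 4 mm thick, then a black upright tab 10 mm thick (x), 26 wide (y), 28 high. Origin: lower tip, z up. Starts upright in the rack, collar on its top. Grip the tab with the TCP 52 mm above the tip. Home in a carrier, its tip is 18 mm below the bay's floor.
- pin2: Lock pin (four, alike, 40 g): shank 8 mm across, 26 mm long, tapered end; above it a collar 18 mm across, 4 mm thick, then a black upright tab 10 mm thick (x), 26 wide (y), 28 high. Origin: lower tip, z up. Starts upright in the rack, collar on its top. Grip the tab with the TCP 52 mm above the tip. Home in a carrier, its tip is 18 mm below the bay's floor.
- pin3: Lock pin (four, alike, 40 g): shank 8 mm across, 26 mm long, tapered end; above it a collar 18 mm across, 4 mm thick, then a black upright tab 10 mm thick (x), 26 wide (y), 28 high. Origin: lower tip, z up. Starts upright in the rack, collar on its top. Grip the tab with the TCP 52 mm above the tip. Home in a carrier, its tip is 18 mm below the bay's floor.
- rack: Grey pin rack, fixed, 42 x 150 x 32 mm, with four 10.5 mm through holes 36 mm apart along y. Origin at the centre of its underside.
- flux: Bystander: white plastic bottle, 40 mm across, 90 mm tall, standing. Origin under its centre.
- tape: Bystander: roll of tape lying flat, 68 mm across, 18 mm high. Origin under its centre.
- marker: Bystander: marker pen lying on the bench, 123 mm long, 15 mm thick. Origin under its middle.

How it is judged (in metres and radians):
On the way, in this order (a step that is already met when the one before it is completed fails the run):
1. the dial is turned back to its stop (value of joint dial below 0.12 rad), for 0.2 s.
2. every carrier present is locked in a bay by a pin, with the dial still at its stop (((distance between carrier0 and bay0 below 0.005 m and angle between carrier0's own z axis and vertical below 0.06 rad and distance between any of pin0, pin1, pin2, pin3 and bay0_pin below 0.004 m) or (distance between carrier0 and bay1 below 0.005 m and angle between carrier0's own z axis and vertical below 0.06 rad and distance between any of pin0, pin1, pin2, pin3 and bay1_pin below 0.004 m) or (distance between carrier0 and bay2 below 0.005 m and angle between carrier0's own z axis and vertical below 0.06 rad and distance between any of pin0, pin1, pin2, pin3 and bay2_pin below 0.004 m) or (distance between carrier0 and bay3 below 0.005 m and angle between carrier0's own z axis and vertical below 0.06 rad and distance between any of pin0, pin1, pin2, pin3 and bay3_pin below 0.004 m)) and ((distance between carrier1 and bay0 below 0.005 m and angle between carrier1's own z axis and vertical below 0.06 rad and distance between any of pin0, pin1, pin2, pin3 and bay0_pin below 0.004 m) or (distance between carrier1 and bay1 below 0.005 m and angle between carrier1's own z axis and vertical below 0.06 rad and distance between any of pin0, pin1, pin2, pin3 and bay1_pin below 0.004 m) or (distance between carrier1 and bay2 below 0.005 m and angle between carrier1's own z axis and vertical below 0.06 rad and distance between any of pin0, pin1, pin2, pin3 and bay2_pin below 0.004 m) or (distance between carrier1 and bay3 below 0.005 m and angle between carrier1's own z axis and vertical below 0.06 rad and distance between any of pin0, pin1, pin2, pin3 and bay3_pin below 0.004 m)) and ((distance between carrier2 and bay0 below 0.005 m and angle between carrier2's own z axis and vertical below 0.06 rad and distance between any of pin0, pin1, pin2, pin3 and bay0_pin below 0.004 m) or (distance between carrier2 and bay1 below 0.005 m and angle between carrier2's own z axis and vertical below 0.06 rad and distance between any of pin0, pin1, pin2, pin3 and bay1_pin below 0.004 m) or (distance between carrier2 and bay2 below 0.005 m and angle between carrier2's own z axis and vertical below 0.06 rad and distance between any of pin0, pin1, pin2, pin3 and bay2_pin below 0.004 m) or (distance between carrier2 and bay3 below 0.005 m and angle between carrier2's own z axis and vertical below 0.06 rad and distance between any of pin0, pin1, pin2, pin3 and bay3_pin below 0.004 m)) and ((distance between carrier3 and bay0 below 0.005 m and angle between carrier3's own z axis and vertical below 0.06 rad and distance between any of pin0, pin1, pin2, pin3 and bay0_pin below 0.004 m) or (distance between carrier3 and bay1 below 0.005 m and angle between carrier3's own z axis and vertical below 0.06 rad and distance between any of pin0, pin1, pin2, pin3 and bay1_pin below 0.004 m) or (distance between carrier3 and bay2 below 0.005 m and angle between carrier3's own z axis and vertical below 0.06 rad and distance between any of pin0, pin1, pin2, pin3 and bay2_pin below 0.004 m) or (distance between carrier3 and bay3 below 0.005 m and angle between carrier3's own z axis and vertical below 0.06 rad and distance between any of pin0, pin1, pin2, pin3 and bay3_pin below 0.004 m)) and value of joint dial below 0.15 rad), for 0.2 s.
3. the dial is turned to the long mark (value of joint dial between 1.63 and 1.87 rad), for 0.2 s.
At the end, for the whole second after the job is handed in: Each carrier present lies flat in its own bay (origin within 5 mm of the centre of the bay's floor, tilt under 0.06 rad) with a lock pin through its tongue into the bay's hole (tip within 4 mm of fully home); dial at 1.75 within 0.12 rad; carriers and pins at rest and released (all of step 3 and ((distance between carrier0 and bay0 below 0.005 m and angle between carrier0's own z axis and vertical below 0.06 rad and distance between any of pin0, pin1, pin2, pin3 and bay0_pin below 0.004 m) or (distance between carrier0 and bay1 below 0.005 m and angle between carrier0's own z axis and vertical below 0.06 rad and distance between any of pin0, pin1, pin2, pin3 and bay1_pin below 0.004 m) or (distance between carrier0 and bay2 below 0.005 m and angle between carrier0's own z axis and vertical below 0.06 rad and distance between any of pin0, pin1, pin2, pin3 and bay2_pin below 0.004 m) or (distance between carrier0 and bay3 below 0.005 m and angle between carrier0's own z axis and vertical below 0.06 rad and distance between any of pin0, pin1, pin2, pin3 and bay3_pin below 0.004 m)) and ((distance between carrier1 and bay0 below 0.005 m and angle between carrier1's own z axis and vertical below 0.06 rad and distance between any of pin0, pin1, pin2, pin3 and bay0_pin below 0.004 m) or (distance between carrier1 and bay1 below 0.005 m and angle between carrier1's own z axis and vertical below 0.06 rad and distance between any of pin0, pin1, pin2, pin3 and bay1_pin below 0.004 m) or (distance between carrier1 and bay2 below 0.005 m and angle between carrier1's own z axis and vertical below 0.06 rad and distance between any of pin0, pin1, pin2, pin3 and bay2_pin below 0.004 m) or (distance between carrier1 and bay3 below 0.005 m and angle between carrier1's own z axis and vertical below 0.06 rad and distance between any of pin0, pin1, pin2, pin3 and bay3_pin below 0.004 m)) and ((distance between carrier2 and bay0 below 0.005 m and angle between carrier2's own z axis and vertical below 0.06 rad and distance between any of pin0, pin1, pin2, pin3 and bay0_pin below 0.004 m) or (distance between carrier2 and bay1 below 0.005 m and angle between carrier2's own z axis and vertical below 0.06 rad and distance between any of pin0, pin1, pin2, pin3 and bay1_pin below 0.004 m) or (distance between carrier2 and bay2 below 0.005 m and angle between carrier2's own z axis and vertical below 0.06 rad and distance between any of pin0, pin1, pin2, pin3 and bay2_pin below 0.004 m) or (distance between carrier2 and bay3 below 0.005 m and angle between carrier2's own z axis and vertical below 0.06 rad and distance between any of pin0, pin1, pin2, pin3 and bay3_pin below 0.004 m)) and ((distance between carrier3 and bay0 below 0.005 m and angle between carrier3's own z axis and vertical below 0.06 rad and distance between any of pin0, pin1, pin2, pin3 and bay0_pin below 0.004 m) or (distance between carrier3 and bay1 below 0.005 m and angle between carrier3's own z axis and vertical below 0.06 rad and distance between any of pin0, pin1, pin2, pin3 and bay1_pin below 0.004 m) or (distance between carrier3 and bay2 below 0.005 m and angle between carrier3's own z axis and vertical below 0.06 rad and distance between any of pin0, pin1, pin2, pin3 and bay2_pin below 0.004 m) or (distance between carrier3 and bay3 below 0.005 m and angle between carrier3's own z axis and vertical below 0.06 rad and distance between any of pin0, pin1, pin2, pin3 and bay3_pin below 0.004 m)) and linear speed of each of carrier0, carrier1, carrier2, carrier3, pin0, pin1, pin2, pin3 below 0.02 m/s); the robot touches nothing.
It fails at once if the bottle is moved by more than 30 mm (distance of flux from where it was at the start of the episode above 0.03 m).
It fails at once if the roll of tape is moved by more than 30 mm (distance of tape from where it was at the start of the episode above 0.03 m).
It fails at once if the marker pen is moved by more than 30 mm (distance of marker from where it was at the start of the episode above 0.03 m).
Of carrier0, carrier1, carrier2, carrier3 only 2 to 4 are there at a start; the rules pass over those that are not, and their reading is None.
At some moment in a run one of carrier0, carrier1, carrier2, carrier3 may be knocked a few centimetres aside while the robot is not near it.
It also fails if it takes over 210 s, if anything falls off the work surface, if the arm or the gripper's body presses on something with over 40 N, if the wrist force passes 120 N, or if a joint passes its speed limit or range.

ROBOT

A 6-joint arm with a two-finger parallel gripper is mounted at the origin on the work surface. World frame = base frame: x ahead of the robot, y to its left, z up, the work surface at z = 0. Lengths are in mm, angles in rad, forces in N, time in s.
With the tool pointing down it reaches from about 400 to 925 mm from the base axis. Payload 12.5 kg.
Tool frame: the origin (TCP) lies between the finger pads, 19 mm behind the fingertips; this is the grasp point; z points along the fingers, y is the line along which they close (so a half turn about z gives the same grasp; the last joint's range is limited). The gripper opens to 95 mm and grips with 3 to 60 N. Pads are 20 mm wide; open, the fingers measure 119 mm over their backs; the gripper's body (75 mm by 180 mm) begins 59 mm behind the grasp point.
Start: joints at [-1.304, 0.491, 1.559, -0, 1.092, -0.106], TCP at [227.664, -582.077, 233.461] pointing down, gripper open.
Joint ranges: [-3.1, 3.1], [-0.84, 2.19], [0.05, 2.79], [-1.13, 4.28], [0.06, 2.93], [-2.69, 2.69]. Speed limits (rad/s): [2.22, 2.22, 2.79, 3.14, 3.14, 3.14].

INTERFACE

Orientations are given as [roll, pitch, yaw] about the fixed x, y, z axes, in that order (R = Rz(yaw) Ry(pitch) Rx(roll)).
In Python, from cell import env gives the robot as it stands.
- The arm moves only by the shell command python3 -m inch 'ROWS'. ROWS is JSON, a list of rows, each a list of 7 numbers: the turn, a rotation vector about the tool's x, y, z in rad, then the shift along the tool's x, y, z in cm, then the closure, from -1 (fully open) to 1 (shut). A call has 1 to 20 rows; each row shifts and turns the commanded pose from where the row before left it, along the tool's axes as they then stand; what a row does not reach is not made up. A row lasts 1/8 s, in which the tool goes at most 62.5 mm and 10.7 degrees, less where a joint would pass 70% of its speed; a pose out of reach is approached as far as the arm can. A call with a gripper value outside its range is refused whole. The fingers move at their own pace and stop on an object; the grip force is fixed at half the most. Time passes only in rows, so rows that do not move let the fingers close. It gives the time, the measured TCP pose, the force, the opening and the grip force at its end, in the units of the state.
- env.state(): the state, without advancing time (a new reading comes with each control period).
- env.read_camera(name): name is "scene" or "top" or "wrist"; returns a dict with "img" (384x512x3 uint8, red, green, blue), "depth" (384x512 float32, mm along the optical axis (not along the pixel's ray), 0 where there is no reading), "fx", "fy", "cx", "cy" (pixels), "position" and "orientation" of the camera in the world. Camera axes: x right, y down, z forward; pixel columns grow to the right and rows downward; lengths in mm; the calibration is good to about 2 mm. A picture is of the moment at which its call begins.
- env.job_done(): hands the job in; it is judged then, once.
Trained networks look in a picture, given as the dict that the camera call returned (one of the last four; its "shot" number tells which), for a name from the list of things; names that differ only in an ending like _2 or _b are one class to them, and where a whole thing is asked for, a point or a joint stands for the part that bears it (a point fixed in the world has none). Each returns a list of dicts, best first, with "score" (0 to 1); they miss things now and then, are a little off and sometimes report something else, mostly with a low value. They report only what shows in the picture. A call takes as long as a camera call.
- env.find_in(picture, target): "centre" ([x, y, z] in mm, in the coordinates of the camera as it stood for that picture, good to about 4 mm: the middle of the surface that is visible of it).
- env.trace(picture, target): "mask" (384x512 bool, what is visible of it).
The state is a dict: "t": time; "joints": joint angles; "qvel": joint speeds; "tau": joint torques, N m; "eef_pos": TCP position; "tcp_rot": TCP orientation; "ft_force": force on the tool from outside, world axes, zero at the start; "moment": the same for the moment, N m; "opening": opening from 0.0 (shut) to 1.0 (fully open); "grip_force": force on a finger pad.
Only numpy, scipy, OpenCV 4.12 (cv2) and the standard library are available. Lean on these libraries where they do the work, as an engineer would, in place of code of your own. Each camera call takes 0.05 s, during which the arm holds its last target. There are 200 camera calls.

## Working session

There is one attempt and no reset: what is moved stays moved. The work goes in short steps, Python scripts to look and compute and a shell command to move; the robot and the scene stay as the last step left them, time stands still between calls to the robot, and variables do not carry over. Pictures are saved under pics/ and viewed, at most 14 in all, crops included, and the job is handed in when it is done.

```bash
ls; mkdir -p pics
cat > h.py <<'E'
import numpy as np, cv2
from scipy.spatial.transform import Rotation as R
from cell import env
def rot(o):
    return R.from_euler('xyz',o).as_matrix()
def world(p,uv=None):
    d=p["depth"]; v,u=np.mgrid[:d.shape[0],:d.shape[1]]
    c=np.stack([(u-p["cx"])/p["fx"]*d,(v-p["cy"])/p["fy"]*d,d],-1)
    return c@rot(p["orientation"]).T+np.array(p["position"])
def tow(p,c): return rot(p["orientation"])@np.array(c)+np.array(p["position"])
def save(p,n,crop=None,s=1):
    im=p["img"][...,::-1]
    if crop: im=im[crop[1]:crop[3],crop[0]:crop[2]]
    cv2.imwrite("pics/"+n,cv2.resize(im,None,fx=s,fy=s,interpolation=cv2.INTER_CUBIC))
E
python3 - <<'E'
from h import *
s=env.state(); print({k:np.round(v,3).tolist() for k,v in s.items()})
for n in("top","scene"):
    p=env.read_camera(n); print(n,np.round(p["position"],1),np.round(p["orientation"],3),p["fx"],p["cx"],p["cy"],p.get("shot"))
    save(p,n+"0.png",s=1.5)
    for t in ["dial","box","preheater","carrier0","pin0","rack","flux","tape","marker"]:
        print(t,[(round(f["score"],2),np.round(tow(p,f["centre"])).tolist()) for f in env.find_in(p,t)[:6]])
E
```

```text
pics
{'t': 0.0, 'joints': [-1.304, 0.492, 1.559, -0.0, 1.092, -0.106], 'qvel': [-0.002, 0.002, 0.0, 0.002, 0.001, -0.0], 'tau': [-0.002, -61.265, -25.818, 0.069, 0.048, -0.0], 'eef_pos': [227.575, -581.868, 232.886], 'tcp_rot': [-3.141, -0.0, 0.373], 'ft_force': [-0.504, -0.82, 1.0], 'moment': [0.007, -0.023, 0.013], 'grip_force': 0.0, 'opening': 1.002}
top [ 455.9   -6.5 1156. ] [-3.045  0.02  -1.601] 372.46630074829824 251.60035482777795 194.24845589341487 1
dial []
box [(0.63, [583.0, -300.0, 67.0]), (0.55, [569.0, -17.0, 24.0]), (0.53, [589.0, -309.0, 88.0])]
preheater [(0.55, [573.0, -25.0, 25.0])]
carrier0 [(0.69, [395.0, 234.0, 7.0]), (0.66, [568.0, 353.0, 8.0])]
pin0 [(0.54, [422.0, -178.0, 63.0]), (0.46, [424.0, -281.0, 62.0])]
rack [(0.69, [419.0, -230.0, 26.0])]
flux [(0.5, [760.0, -28.0, 63.0])]
tape [(0.75, [384.0, -4.0, 19.0])]
marker []
scene [1207.9  -75.7  846. ] [-2.436 -0.011  1.48 ] 425.0517602831577 254.4041515794768 187.23264883547978 2
dial [(0.87, [601.0, -304.0, 97.0]), (0.37, [577.0, 351.0, 14.0])]
box [(0.88, [618.0, -304.0, 71.0])]
preheater [(0.93, [589.0, -24.0, 25.0]), (0.17, [580.0, 350.0, 8.0])]
carrier0 [(0.96, [449.0, 375.0, 9.0]), (0.85, [407.0, 226.0, 9.0]), (0.66, [577.0, 348.0, 12.0])]
pin0 [(0.67, [430.0, -176.0, 53.0]), (0.65, [424.0, -287.0, 52.0]), (0.55, [429.0, -249.0, 51.0]), (0.47, [421.0, -214.0, 53.0]), (0.47, [583.0, -25.0, 24.0])]
rack [(0.65, [442.0, -232.0, 36.0])]
flux [(0.58, [776.0, -34.0, 56.0])]
tape [(0.55, [391.0, 2.0, 18.0])]
marker [(0.59, [766.0, 162.0, 13.0])]
```

View pics/top0.png

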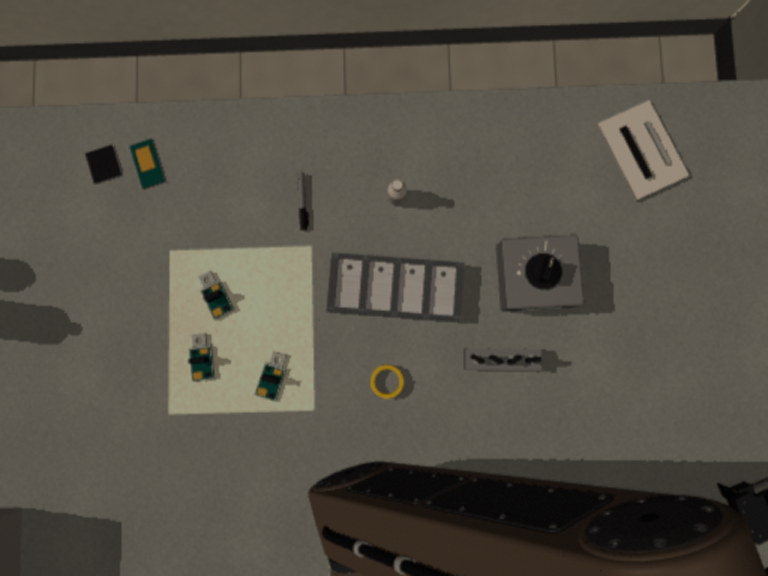

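View pics/scene0.png

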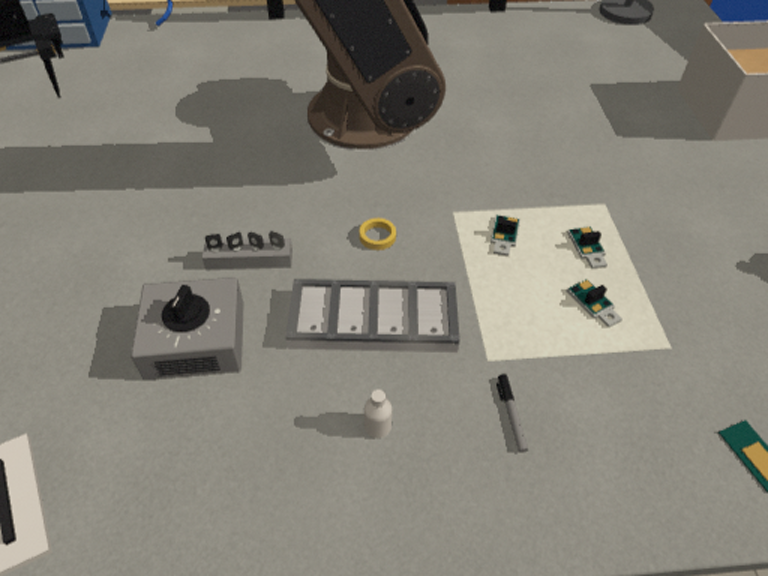

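Three carriers on the mat, four pins in the rack, and the dial pointer is away from the dot. I'll go and look over the dial.

```bash
cat >> h.py <<'E'
def plan(pos,yaw=None):
    """shift (cm) in the present tool frame, then turn about tool z; also the shift if turned first"""
    s=env.state(); r=rot(s["tcp_rot"]); d=(np.array(pos)-s["eef_pos"])/10
    y0=s["tcp_rot"][2]; a=0 if yaw is None else -((yaw-y0+np.pi/2)%np.pi-np.pi/2)
    r2=r@R.from_rotvec([0,0,a]).as_matrix()
    print("shift",np.round(r.T@d,2),"turn z",round(a,3),"j6",np.round(s["joints"][5],2),"shift after turn",np.round(r2.T@d,2))
E
python3 -m inch '[[0,0,0,5.5,-1.6,-0.8,-1],[0,0,0,5.5,-1.6,-0.8,-1],[0,0,0,5.5,-1.6,-0.8,-1],[0,0,0,5.5,-1.6,-0.8,-1],[0,0,0,5.5,-1.6,-0.8,-1],[0,0,0,5.5,-1.6,-0.8,-1],[0,0,0,5.5,-1.6,-0.8,-1],[0,0,0,5.3,-1.4,-0.8,-1],[0,0,0,0,0,0,-1],[0,0,0,0,0,0,-1]]'
python3 - <<'E'
from h import *
p=env.read_camera("wrist"); s=env.state(); print(np.round(s["eef_pos"],1),np.round(s["tcp_rot"],3),np.round(s["joints"],2))
print(np.round(p["position"],1),np.round(p["orientation"],3),p["fx"],p["cx"],p["cy"])
save(p,"w1.png",s=1.5)
for t in ["dial","dial_grip","box","pin0","rack"]:
    print(t,[(round(f["score"],2),np.round(tow(p,f["centre"])).tolist()) for f in env.find_in(p,t)[:6]])
E
```

```text
t: 2.25
eef_pos: [589.4, -305.2, 297.1]
tcp_rot: [-3.141, 0.001, 0.373]
ft_force: [-0.2, -0.6, -0.7]
opening: 1.003
grip_force: 0.0
[ 589.  -305.7  297.2] [-3.141e+00  1.000e-03  3.720e-01] [-0.58  0.5   1.37 -0.    1.27  0.62]
[ 655.9 -279.3  448.9] [ 2.881  0.    -1.198] 274.37198448264405 254.90021819804824 188.0941913711515
dial [(0.85, [596.0, -308.0, 86.0])]
dial_grip [(0.76, [588.0, -311.0, 85.0]), (0.25, [574.0, -34.0, 26.0])]
box [(0.66, [595.0, -308.0, 75.0]), (0.17, [386.0, 5.0, 20.0])]
pin0 [(0.73, [430.0, -181.0, 54.0])]
rack [(0.8, [441.0, -250.0, 30.0])]
```

View pics/w1.png

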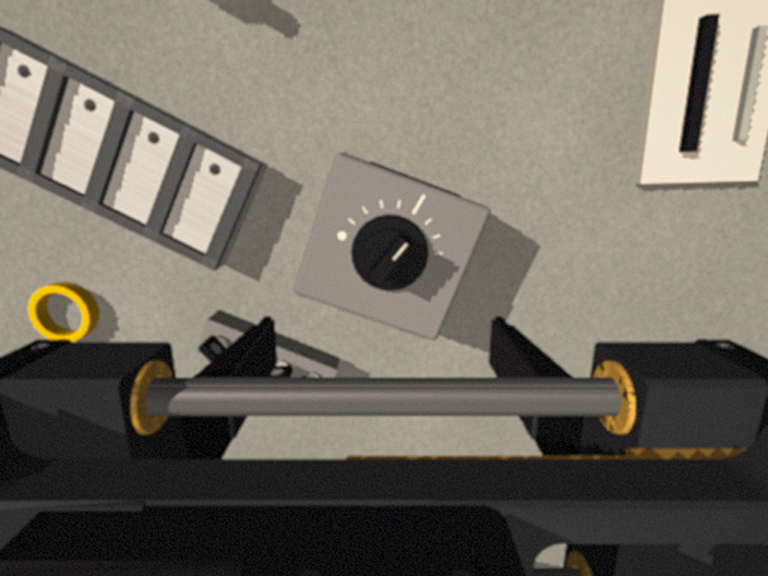

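Pointer line at about (400,250), the round dot at (342,236), the long mark at (419,204); the bar runs up-right. Measuring from depth.

```bash
cat >> h.py <<'E'
def rect(w,zlo,zhi,cen,rad,extra=None):
    m=(w[...,2]>zlo)&(w[...,2]<zhi)&(np.hypot(w[...,0]-cen[0],w[...,1]-cen[1])<rad)
    if extra is not None: m&=extra
    q=w[m]; (c,sz,a)=cv2.minAreaRect(q[:,:2].astype(np.float32))
    a=np.deg2rad(a)
    if sz[0]<sz[1]: a+=np.pi/2; sz=sz[::-1]
    return np.round(c,1),np.round(sz,1),round((a+np.pi/2)%np.pi-np.pi/2,3),len(q),np.round(np.median(q[:,2]),1)
E
python3 - <<'E'
from h import *
p=env.read_camera("wrist"); w=world(p); g=p["img"].min(-1)
print("box",rect(w,60,78,(592,-308),115)); print("disc?",rect(w,78,95,(592,-308),40)); print("bar",rect(w,100,122,(592,-308),40))
m=((g>190)&(np.hypot(w[...,0]-592,w[...,1]+308)<70)&(w[...,2]>60)).astype(np.uint8)
n,l,st,ce=cv2.connectedComponentsWithStats(m)
for i in range(1,n):
    q=w[l==i]; print(st[i],np.round(ce[i],0),np.round(q.mean(0),1),np.round(q.max(0)-q.min(0),1))
E
```

```text
box (array([ 590.6, -310.8]), array([150. , 140.1]), np.float64(-1.547), 9253, np.float64(70.7))
disc? (array([ 594. , -311.4]), array([64. , 60.3]), np.float64(1.296), 582, np.float64(84.6))
bar (array([ 590.8, -310.6]), array([45.7, 14.1]), np.float64(-0.323), 434, np.float64(114.2))
[473   1   1   1   1] [473.   1.] [ 655.6 -280.1  449.3] [0. 0. 0.]
[486   6   1   1   1] [486.   6.] [ 655.6 -280.1  449.3] [0. 0. 0.]
[441  10   1   1   1] [441.  10.] [ 655.6 -280.1  449.3] [0. 0. 0.]
[454  11   1   1   1] [454.  11.] [ 655.6 -280.1  449.3] [0. 0. 0.]
[489  14   1   1   1] [489.  14.] [ 655.6 -280.1  449.3] [0. 0. 0.]
[448  18   1   1   1] [448.  18.] [ 655.6 -280.1  449.3] [0. 0. 0.]
[454  26   1   1   1] [454.  26.] [ 655.6 -280.1  449.3] [0. 0. 0.]
[488  27   1   1   1] [488.  27.] [ 655.6 -280.1  449.3] [0. 0. 0.]
[488  29   1   1   1] [488.  29.] [ 655.6 -280.1  449.3] [0. 0. 0.]
[495  33   1   1   1] [495.  33.] [ 655.6 -280.1  449.3] [0. 0. 0.]
[10 39  1  1  1] [10. 39.] [ 655.6 -280.1  449.3] [0. 0. 0.]
[489  39   1   1   1] [489.  39.] [ 655.6 -280.1  449.3] [0. 0. 0.]
[480
[... 2500 characters left out ...]
.1  3.1]
[253 135   1   2   2] [253. 136.] [ 629.8 -287.4   71.2] [1.3 0.5 1.2]
[265 135   1   1   1] [265. 135.] [ 636.3 -302.3   71.8] [0. 0. 0.]
[125 141   1   1   1] [125. 141.] [ 655.6 -280.1  449.3] [0. 0. 0.]
[131 143   1   1   1] [131. 143.] [ 655.6 -280.1  449.3] [0. 0. 0.]
[233 146   2   2   2] [234. 146.] [ 606.3 -267.9   71.7] [0.7 1.8 0.4]
[284 146   2   2   2] [284. 146.] [ 631.6 -332.9   72.1] [1.8 0.6 1.1]
[124 153   1   1   1] [124. 153.] [ 655.6 -280.1  449.3] [0. 0. 0.]
[131 155   1   1   1] [131. 155.] [ 655.6 -280.1  449.3] [0. 0. 0.]
[225 154   5   5  21] [227. 156.] [ 590.7 -264.    71.2] [6.  6.1 3.4]
[289 157   1   1   1] [289. 157.] [ 620.5 -344.4   71.4] [0. 0. 0.]
```

```bash
python3 -m inch '[[0,0,0.174,0,0,0,-1],[0,0,0.174,0,0,0,-1],[0,0,0.174,0,0,0,-1],[0,0,0.174,0,0,0,-1],[0,0,0,0,0,4,-1],[0,0,0,0,0,4,-1],[0,0,0,0,0,0,-1]]'
python3 - <<'E'
from h import *
plan((590.7,-310.7,107),-0.323)
E
```

```text
t: 3.48
eef_pos: [588.6, -304.9, 215.1]
tcp_rot: [-3.14, 0.005, -0.324]
ft_force: [-0.6, 0.2, 0.7]
opening: 1.001
grip_force: 0.0
shift [ 0.43  0.49 10.8 ] turn z -0.001 j6 1.32 shift after turn [ 0.43  0.49 10.8 ]
```

```bash
python3 -m inch '[[0,0,0,0.4,0.5,0,-1],[0,0,0,0,0,4,-1],[0,0,0,0,0,4,-1],[0,0,0,0,0,2.8,-1],[0,0,0,0,0,0,-1],[0,0,0,0,0,0,1],[0,0,0,0,0,0,1],[0,0,0,0,0,0,1],[0,0,0,0,0,0,1],[0,0,0,0,0,0,1],[0,0,0,0,0,0,1]]'
python3 - <<'E'
from h import *
s=env.state();print(s["opening"]*95,s["grip_force"],s["eef_pos"],s["moment"])
E
```

```text
t: 4.85
eef_pos: [591.9, -311.2, 109.4]
tcp_rot: [3.142, 0.0, -0.323]
ft_force: [0.3, 0.3, 0.6]
opening: 0.429
grip_force: 0.0
40.74744145541096 0.0 [ 591.89015686 -311.22020546  109.42906183] [0.07331875 0.02417598 0.02480893]
```

```bash
python3 -m inch '[[0,0,0,0,0,0,1],[0,0,0,0,0,0,1],[0,0,0,0,0,0,1],[0,0,0,0,0,0,1],[0,0,0,0,0,0,1],[0,0,-0.12,0,0,0,1],[0,0,-0.16,0,0,0,1],[0,0,-0.16,0,0,0,1],[0,0,-0.16,0,0,0,1],[0,0,-0.16,0,0,0,1],[0,0,-0.16,0,0,0,1],[0,0,-0.16,0,0,0,1],[0,0,-0.16,0,0,0,1],[0,0,-0.16,0,0,0,1],[0,0,-0.16,0,0,0,1],[0,0,-0.14,0,0,0,1],[0,0,-0.1,0,0,0,1],[0,0,-0.06,0,0,0,1],[0,0,0,0,0,0,1]]'
python3 - <<'E'
from h import *
s=env.state();print(s["opening"]*95,s["grip_force"],s["eef_pos"],s["tcp_rot"],s["moment"])
E
```

```text
t: 7.22
eef_pos: [592.1, -310.9, 109.5]
tcp_rot: [3.141, -0.0, 1.537]
ft_force: [3.2, 3.8, -0.2]
opening: 0.146
grip_force: 30.0
13.911411029400394 29.995215833187103 [ 592.13309715 -310.89449656  109.46669099] [ 3.14118886e+00 -2.42782056e-04  1.53652722e+00] [ 0.8261981  -0.62017287  0.02731542]
```

```bash
python3 -m inch '[[0,0,-0.03,0,0,0,1],[0,0,-0.02,0,0,0,1],[0,0,0,0,0,0,1]]'
python3 - <<'E'
from h import *
s=env.state();print(s["tcp_rot"],s["moment"])
E
python3 -m inch '[[0,0,0,0,0,0,-1],[0,0,0,0,0,0,-1],[0,0,0,0,0,0,-1],[0,0,0,0,0,0,-1],[0,0,0,0,0,0,-1],[0,0,0,0,0,-3,-1],[0,0,0,0,0,-6,-1],[0,0,0,0,0,-6,-1],[0,0,0,-2,0,-4,-1],[0,0,0,0,0,0,-1]]'
python3 - <<'E'
from h import *
p=env.read_camera("wrist"); w=world(p); g=p["img"].min(-1)
print(env.state()["joints"],env.state()["eef_pos"])
print("bar",rect(w,100,122,(590.7,-310.7),40))
for n,c in (("rack",(420,-232)),):
  for a,b in ((26,35),(50,70)):
    try: print(n,rect(w,a,b,c,95))
    except Exception as e: print(e)
save(p,"w2.png",s=1.5)
E
```

```text
t: 7.6
eef_pos: [592.1, -310.9, 109.4]
tcp_rot: [3.141, -0.0, 1.586]
ft_force: [2.9, 4.7, -0.2]
opening: 0.145
grip_force: 30.0
[ 3.14121947e+00 -2.81844635e-04  1.58559668e+00] [ 0.8518454  -0.69908729  0.09028648]
t: 8.85
eef_pos: [592.7, -332.5, 302.9]
tcp_rot: [3.137, 0.004, 1.586]
ft_force: [0.3, 1.1, -1.6]
opening: 0.997
grip_force: 0.0
[-6.07690052e-01  5.18968496e-01  1.32628872e+00 -7.06464742e-05
  1.29426044e+00 -6.22995200e-01] [ 592.18560849 -331.60680641  300.29196684]
bar (array([ 590.8, -311.4]), array([45.2, 13.9]), np.float64(-1.553), 418, np.float64(114.3))
rack (array([ 422.3, -233.5]), array([150. ,  43.1]), np.float64(1.531), 2094, np.float64(32.6))
rack (array([ 422.8, -233.7]), array([132.3,  19. ]), np.float64(1.533), 873, np.float64(63.4))
```

View pics/w2.png

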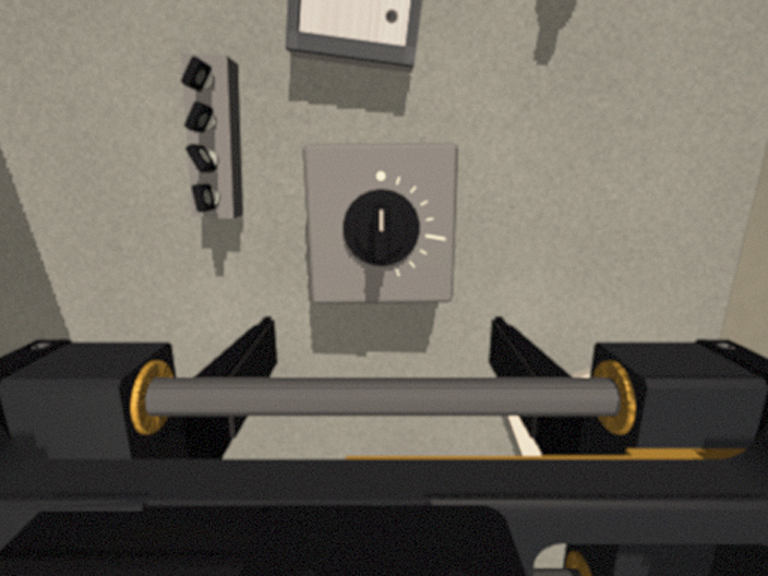

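Pointer is on the dot (pointer (381,220), dot (381,176)). Next: look over the preheater.

```bash
python3 -m inch '[[0,0,0,5,-0.6,0,-1],[0,0,0,5,-0.6,0,-1],[0,0,0,5,-0.6,0,-1],[0,0,0,5,-0.6,0,-1],[0,0,0,1,-0.6,0,-1],[0,0,0,0,0,0,-1],[0,0,0,0,0,0,-1]]'
cat > bays.py <<'E'
from h import *
p=env.read_camera("wrist"); w=world(p)
print(env.state()["eef_pos"])
print("rails",rect(w,28,38,(575,-25),190))
print("floors",rect(w,18,27.5,(575,-25),190))
# bay floors: bright pixels, 20<z<27
m=((p["img"].min(-1)>110)&(w[...,2]>18)&(w[...,2]<29)&(abs(w[...,0]-573)<80)&(abs(w[...,1]+25)<160)).astype(np.uint8)
n,l,st,ce=cv2.connectedComponentsWithStats(m)
for i in range(1,n):
    if st[i,4]>300:
        q=w[l==i]; print(cv2.minAreaRect(q[:,:2].astype(np.float32)),np.median(q[:,2]))
        hm=cv2.morphologyEx((l==i).astype(np.uint8),cv2.MORPH_CLOSE,np.ones((15,15)))-(l==i)
        n2,l2,s2,c2=cv2.connectedComponentsWithStats(hm.astype(np.uint8))
        for j in range(1,n2):
            if s2[j,4]>12:
                u,v=c2[j]; d=np.array([(u-p["cx"])/p["fx"],(v-p["cy"])/p["fy"],1]); D=rot(p["orientation"])@d; k=(24-p["position"][2])/D[2]
                print("   hole",s2[j],np.round(np.array(p["position"])+k*D,1))
save(p,"w3.png",s=1.5)
E
python3 bays.py
```

```text
t: 9.78
eef_pos: [559.0, -122.8, 298.9]
tcp_rot: [-3.141, 0.0, 1.586]
ft_force: [-1.1, 0.8, -0.1]
opening: 0.997
grip_force: 0.0
[ 559.01627509 -122.86298752  298.92685314]
rails (array([602.8, -32.6]), array([319.2, 264.1]), np.float64(-0.009), 6138, np.float64(32.7))
floors (array([570.9, -26.3]), array([350.6, 255.2]), np.float64(0.453), 9655, np.float64(24.7))
((584.7975463867188, 72.63047790527344), (47.221534729003906, 99.30835723876953), 83.71730041503906) 24.701578149066222
   hole [251   0  51   7 209] [593.1  98.6  24. ]
   hole [297  23   8   9  52] [618.6  68.4  24. ]
((577.730224609375, 8.20659065246582), (48.666500091552734, 99.2349853515625), 84.11125183105469) 24.698836892520944
   hole [290  73   7   8  44] [611.6   4.4  24. ]
((570.8023681640625, -55.649024963378906), (49.12132263183594, 99.35826110839844), 83.77711486816406) 24.7179070232595
   hole [283 118   7   7  38] [604.4 -58.9  24. ]
((563.8722534179688, -119.78974151611328), (48.249202728271484, 99.18103790283203), 83.69003295898438) 24.59593053734295
   hole [277 160   7   6  33] [ 597.4 -122.4   24. ]
```

View pics/w3.png

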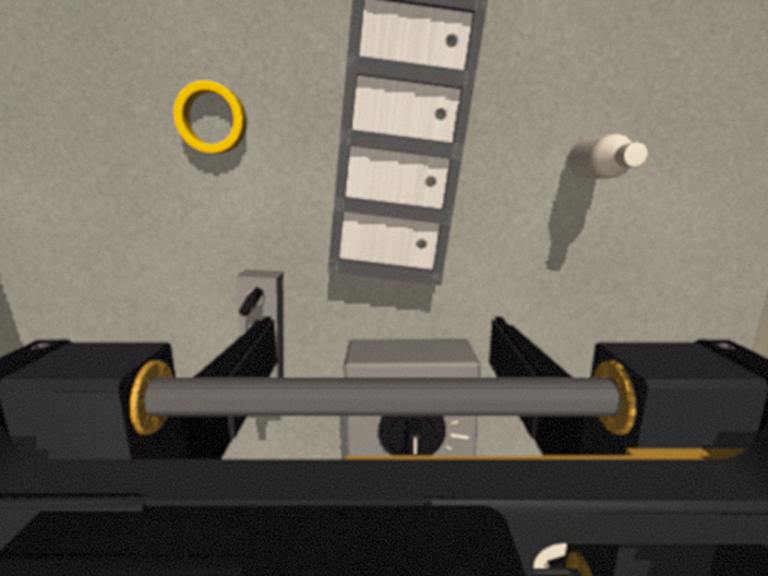

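```bash
python3 -m inch '[[0,0,0,5.6,-1.1,0,-1],[0,0,0,5.6,-1.1,0,-1],[0,0,0,5.6,-1.1,0,-1],[0,0,0,5.6,-1.1,0,-1],[0,0,0,5.6,-1.1,0,-1],[0,0,0,0,0,0,-1],[0,0,0,0,0,0,-1]]'
cat > car.py <<'E'
from h import *
def carriers(p):
    w=world(p); out=[]
    for f in env.find_in(p,"carrier0"):
        c=tow(p,f["centre"])
        if f["score"]<.3 or not 300<c[0]<700 or c[2]>40 or c[1]<130: continue
        try: b=rect(w,27,40,c,45); pl=rect(w,4,13,c,65)
        except Exception as e: print(c,e); continue
        q=w[(w[...,2]>4)&(w[...,2]<13)&(np.hypot(w[...,0]-c[0],w[...,1]-c[1])<65)][:,:2]
        # tongue side: plate points are wider on the body side; long axis a
        ax=np.array([np.cos(pl[2]),np.sin(pl[2])]); ay=np.array([-ax[1],ax[0]])
        pp=q-np.array(pl[0]); side=[np.ptp((pp[s*(pp@ax)>32])@ay) for s in(1,-1)]
        print(round(f["score"],2),np.round(c),"bar",*b,"| plate",*pl,"ends widths +,-",np.round(side,1))
p=env.read_camera("wrist"); print(env.state()["eef_pos"]); carriers(p); save(p,"w4.png",s=1.5)
E
python3 car.py
```

```text
t: 10.7
eef_pos: [499.8, 156.7, 299.2]
tcp_rot: [-3.141, 0.0, 1.587]
ft_force: [-1.1, -0.6, 0.2]
opening: 0.999
grip_force: 0.0
[499.93314305 156.2447008  299.18387852]
0.9 [565. 345.   9.] bar [566.7 350.3] [34.5 12.3] -1.132 280 34.3 | plate [566.2 344.8] [114.8  71.9] 0.261 1721 9.9 ends widths +,- [40.  71.9]
0.87 [435. 373.  15.] bar [438.9 369.1] [13.  12.2] -1.464 119 34.2 | plate [444.3 348.2] [96.1 73.5] 0.026 1195 10.0 ends widths +,- [15.3 30.5]
0.79 [397. 236.   9.] bar [395.8 235.5] [33.7 12.3] 1.244 217 34.4 | plate [392.8 237.6] [114.4  65.4] -0.002 1374 10.0 ends widths +,- [64.6 37. ]
```

View pics/w4.png

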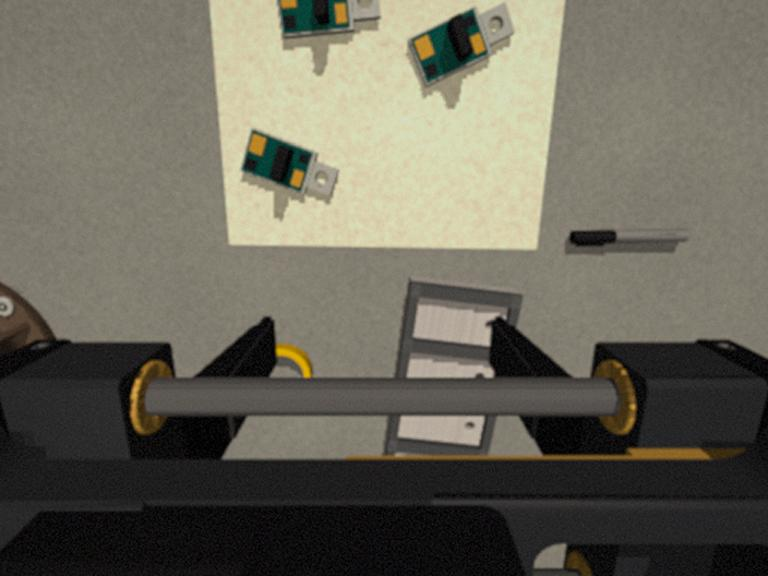

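Carriers: one at (285,160), one at (460,35), one at (320,10) in the image, all tongues to the right (+x). Bar fits (34x12) are right for the first two. Picking the nearest first.

```bash
python3 -m inch '[[0,0,0.172,0,0,0,-0.3],[0,0,0.171,0,0,0,-0.3],[0,0,0,1.4,-4.1,4,-0.3],[0,0,0,1.4,-4.1,4,-0.3],[0,0,0,1.4,-4.2,4,-0.3],[0,0,0,0,0,5,-0.3],[0,0,0,0,0,4,-0.3],[0,0,0,0,0,0,-0.3],[0,0,0,0,0,0,-0.3]]'
python3 - <<'E'
from h import *
plan((395.8,235.5,31.5),1.244)
E
```

```text
t: 11.92
eef_pos: [396.4, 236.6, 90.5]
tcp_rot: [3.141, -0.001, 1.242]
ft_force: [0.3, -0.2, 0.5]
opening: 0.652
grip_force: 0.0
shift [-0.13 -0.03  5.9 ] turn z -0.002 j6 0.72 shift after turn [-0.13 -0.03  5.9 ]
```

```bash
python3 -m inch '[[0,0,0,-0.1,0,3,-0.3],[0,0,0,0,0,2.2,-0.3],[0,0,0,0,0,0.8,-0.3],[0,0,0,0,0,0,-0.3],[0,0,0,0,0,0,1],[0,0,0,0,0,0,1],[0,0,0,0,0,0,1],[0,0,0,0,0,0,1],[0,0,0,0,0,0,1],[0,0,0,0,0,0,1],[0,0,0,0,0,0,1]]'
python3 - <<'E'
from h import *
s=env.state();print(s["opening"]*95,s["grip_force"],s["eef_pos"])
E
```

```text
t: 13.3
eef_pos: [395.2, 236.0, 29.4]
tcp_rot: [3.141, 0.0, 1.244]
ft_force: [1.4, -0.4, 0.7]
opening: 0.126
grip_force: 30.0
11.925882358810757 30.000048279762268 [395.18656298 236.02857211  29.3824532 ]
```

```bash
python3 -m inch '[[0,0,0,0,0,-3,1],[0,0,0,0,0,-4,1],[0,0,-0.11,0,0,-1,1],[0,0,-0.11,0,0,0,1],[0,0,0,-2.8,4,0,1],[0,0,0,-2.9,4,0,1],[0,0,0,-2.9,4,0,1],[0,0,0,-2.8,4,0,1],[0,0,0,-2.9,4,0,1],[0,0,0,0,0,0,1],[0,0,0,0,0,0,1],[0,0,0,0,0,0,1]]'
python3 - <<'E'
from h import *
plan((578.6,72.4,56),1.463); s=env.state(); print(s["opening"]*95,s["tcp_rot"],s["eef_pos"])
E
```

```text
t: 14.8
eef_pos: [577.8, 73.3, 109.3]
tcp_rot: [-3.141, 0.0, 1.465]
ft_force: [0.3, -0.2, -0.3]
opening: 0.124
grip_force: 30.0
shift [-0.08  0.09  5.33] turn z 0.002 j6 0.12 shift after turn [-0.08  0.09  5.33]
11.765801623935785 [-3.14077987e+00  1.16580139e-04  1.46482594e+00] [577.8443184   73.25151449 109.34877837]
```

```bash
python3 -m inch '[[0,0,0,-0.1,0.1,2.5,1],[0,0,0,0,0,1.2,1],[0,0,0,0,0,0.5,1],[0,0,0,0,0,0.5,1],[0,0,0,0,0,0.4,1],[0,0,0,0,0,0,1],[0,0,0,0,0,0,1]]'
python3 - <<'E'
from h import *
s=env.state(); print(s["opening"]*95,s["tcp_rot"],s["eef_pos"],s["moment"])
E
```

```text
t: 15.68
eef_pos: [579.7, 71.3, 58.6]
tcp_rot: [3.141, 0.0, 1.464]
ft_force: [-1.1, -0.0, -0.5]
opening: 0.125
grip_force: 30.0
11.905951714460425 [3.14121383e+00 4.43118546e-05 1.46373549e+00] [579.71677096  71.3378839   58.64045223] [-0.00630416 -0.14126107 -0.04094746]
```

```bash
python3 -m inch '[[0,0,0,0.05,-0.05,0.3,1],[0,0,0,0,0,0.2,1],[0,0,0,0,0,0,1],[0,0,0,0,0,0,1]]';python3 -m inch '[[0,0,0,0,0,0.1,1],[0,0,0,0,0,0,1]]'
```

```text
t: 16.18
eef_pos: [579.1, 71.9, 53.4]
tcp_rot: [-3.142, 0.0, 1.464]
ft_force: [-1.4, 0.2, 1.0]
opening: 0.126
grip_force: 30.0
t: 16.42
eef_pos: [579.1, 71.9, 53.4]
tcp_rot: [3.141, 0.0, 1.464]
ft_force: [-4.2, 0.2, 12.8]
opening: 0.125
grip_force: 30.0
```

```bash
python3 -m inch '[[0,0,0,0,0,0,0.2],[0,0,0,0,0,0,0.2],[0,0,0,0,0,0,0.2],[0,0,0,0,0,-3,0.2],[0,0,0,0,0,-5,0.2],[0,0,0,0,0,-5,-0.3],[0,0,0,3,-2,-4,-0.3],[0,0,0,3.6,-2.4,-4,-0.3],[0,0,0,3.6,-2.5,-4,-0.3],[0,0,0,3.6,-2.5,0,-0.3],[0,0,0,0,0,0,-0.3],[0,0,0,0,0,0,-0.3]]'
python3 car.py; sed -i 's/c\[1\]<130/c[1]<0/' car.py
```

```text
t: 17.92
eef_pos: [500.5, 219.0, 302.2]
tcp_rot: [-3.141, 0.0, 1.464]
ft_force: [-0.4, 0.3, -0.2]
opening: 0.65
grip_force: 0.0
[500.73104583 218.63962058 302.06467432]
0.69 [440. 382.  14.] bar [437.7 379.9] [33.9 12.3] -1.464 239 34.4 | plate [437.3 382.2] [110.   63.4] 0.398 1613 9.9 ends widths +,- [50.9 47.5]
0.55 [563. 349.  12.] bar [566.7 350.1] [33.9 12.2] -1.14 231 34.3 | plate [570.1 348. ] [104.1  86.8] 0.174 1543 9.9 ends widths +,- [45.2 85. ]
```

View pics/w4.png

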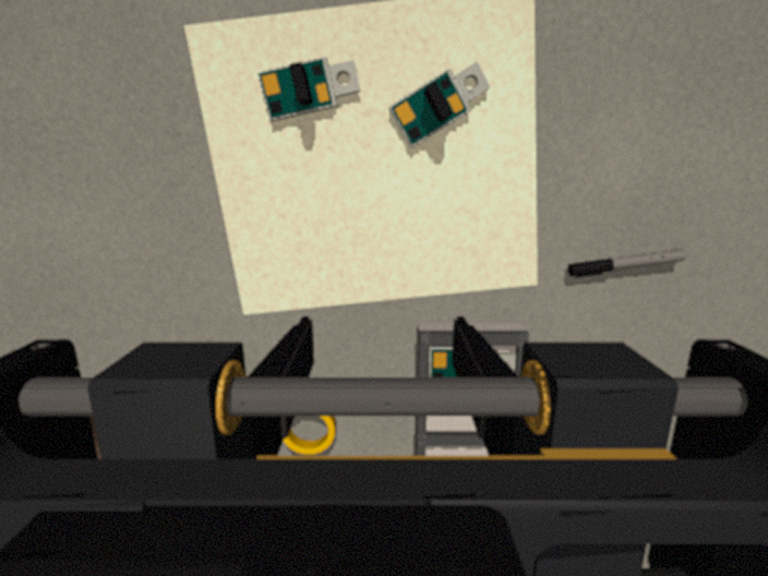

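Both remaining carriers are fully visible at (300,85) and (440,100); bars fit 34x12 mm. Taking the left one.

```bash
python3 -m inch '[[0,0,-0.107,0,0,0,-0.3],[0,0,-0.107,0,0,0,-0.3],[0,0,0,4.2,-1.1,4,-0.3],[0,0,0,4.2,-1.1,4,-0.3],[0,0,0,4.2,-1.1,4,-0.3],[0,0,0,4.1,-1.2,4,-0.3],[0,0,0,0,0,5,-0.3],[0,0,0,0,0,0,-0.3],[0,0,0,0,0,0,-0.3]]'
python3 - <<'E'
from h import *
plan((437.7,379.9,31),1.678)
E
```

```text
t: 19.15
eef_pos: [439.0, 380.1, 93.7]
tcp_rot: [3.141, -0.0, 1.676]
ft_force: [0.6, 0.5, 0.0]
opening: 0.651
grip_force: 0.0
shift [-0.01 -0.14  6.27] turn z -0.002 j6 0.49 shift after turn [-0.01 -0.14  6.27]
```

```bash
python3 -m inch '[[0,0,0,0,-0.1,3,-0.3],[0,0,0,0,0,2.3,-0.3],[0,0,0,0,0,0.9,-0.3],[0,0,0,0,0,0,-0.3],[0,0,0,0,0,0,1],[0,0,0,0,0,0,1],[0,0,0,0,0,0,1],[0,0,0,0,0,0,1],[0,0,0,0,0,0,1],[0,0,0,0,0,0,1],[0,0,0,0,0,0,1]]'
python3 - <<'E'
from h import *
s=env.state();print(s["opening"]*95,s["grip_force"],s["eef_pos"])
E
```

```text
t: 20.52
eef_pos: [436.9, 380.3, 30.4]
tcp_rot: [3.141, 0.0, 1.678]
ft_force: [0.9, -0.1, 0.0]
opening: 0.126
grip_force: 30.0
11.994196457361303 29.999991953372955 [436.9484326  380.32764419  30.39720014]
```

```bash
python3 -m inch '[[0,0,0,0,0,-3,1],[0,0,0,0,0,-5,1],[0,0,0.107,0,0,-1.5,1],[0,0,0.108,0,0,0,1],[0,0,0,-4.4,2.2,0,1],[0,0,0,-4.4,2.2,0,1],[0,0,0,-4.4,2.2,0,1],[0,0,0,-4.4,2.2,0,1],[0,0,0,-4.4,2.2,0,1],[0,0,0,-4.5,2.1,0,1],[0,0,0,-4.5,2.1,0,1],[0,0,0,-4.5,2.1,0,1],[0,0,0,0,0,0,1],[0,0,0,0,0,0,1],[0,0,0,0,0,0,1]]'
python3 - <<'E'
from h import *
plan((571.8,9.3,59),1.463)
E
```

```text
t: 22.4
eef_pos: [570.2, 9.7, 125.4]
tcp_rot: [-3.141, 0.0, 1.464]
ft_force: [0.1, 0.4, -0.6]
opening: 0.124
grip_force: 30.0
shift [-0.03  0.17  6.64] turn z 0.001 j6 0.01 shift after turn [-0.03  0.17  6.64]
```

```bash
python3 -m inch '[[0,0,0,0,0.1,3,1],[0,0,0,0,0,2.2,1],[0,0,0,0,0,0.5,1],[0,0,0,0,0,0.5,1],[0,0,0,0,0,0.3,1],[0,0,0,0,0,0,1],[0,0,0,0,0,0,1]]'
python3 - <<'E'
from h import *
plan((571.8,9.3,55),1.463)
E
```

```text
t: 23.28
eef_pos: [571.7, 8.6, 60.8]
tcp_rot: [3.141, 0.0, 1.463]
ft_force: [0.7, 0.3, -1.4]
opening: 0.124
grip_force: 30.0
shift [ 0.07 -0.    0.58] turn z -0.0 j6 0.01 shift after turn [ 0.07 -0.    0.58]
```

```bash
python3 -m inch '[[0,0,0,0.07,0,0.3,1],[0,0,0,0,0,0.3,1],[0,0,0,0,0,0,1],[0,0,0,0,0,0,1]]';python3 -m inch '[[0,0,0,0,0,0.1,1],[0,0,0,0,0,0,1]]'
```

```text
t: 23.78
eef_pos: [571.6, 9.3, 54.4]
tcp_rot: [-3.142, 0.0, 1.463]
ft_force: [-0.4, 0.3, -0.7]
opening: 0.125
grip_force: 30.0
t: 24.02
eef_pos: [571.6, 9.3, 54.3]
tcp_rot: [3.141, 0.0, 1.463]
ft_force: [-3.5, -0.5, 12.3]
opening: 0.126
grip_force: 30.0
```

```bash
python3 -m inch '[[0,0,0,0,0,0,0.2],[0,0,0,0,0,0,0.2],[0,0,0,0,0,0,0.2],[0,0,0,0,0,-3,0.2],[0,0,0,0,0,-5,0.2],[0,0,0,0,0,-5,-0.3],[0,0,0,4,-1.8,-4,-0.3],[0,0,0,4,-1.9,-4,-0.3],[0,0,0,4,-1.9,-4,-0.3],[0,0,0,4,-1.9,0,-0.3],[0,0,0,4,-1.9,0,-0.3],[0,0,0,0,0,0,-0.3],[0,0,0,0,0,0,-0.3]]'
python3 car.py
```

```text
t: 25.65
eef_pos: [499.8, 218.1, 303.3]
tcp_rot: [-3.142, 0.0, 1.463]
ft_force: [-0.2, 0.5, -0.5]
opening: 0.649
grip_force: 0.0
[499.98037869 217.71198116 303.24190143]
0.97 [567. 348.   8.] bar [566.7 350.2] [33.9 12.1] -1.141 232 34.4 | plate [575.9 348.2] [100.3  70.5] 0.49 1531 9.9 ends widths +,- [28.1 57. ]Traceback (most recent call last):
  File "car.py", line 14, in <module>
    p=env.read_camera("wrist"); print(env.state()["eef_pos"]); carriers(p); save(p,"w4.png",s=1.5)
                                                               ~~~~~~~~^^^
  File "car.py", line 12, in carriers
    pp=q-np.array(pl[0]); side=[np.ptp((pp[s*(pp@ax)>32])@ay) for s in(1,-1)]
                                ~~~~~~^^^^^^^^^^^^^^^^^^^^^^^
    return _methods._ptp(a, axis=axis, out=out, **kwargs)
           ~~~~~~~~~~~~~^^^^^^^^^^^^^^^^^^^^^^^^^^^^^^^^^
    umr_maximum(a, axis, None, out, keepdims),
    ~~~~~~~~~~~^^^^^^^^^^^^^^^^^^^^^^^^^^^^^^
ValueError: zero-size array to reduction operation maximum which has no identity
```

```bash
python3 -m inch '[[0,0,-0.179,0,0,0,-0.3],[0,0,-0.179,0,0,0,-0.3],[0,0,-0.18,0,0,0,-0.3],[0,0,0,3.1,3.9,4,-0.3],[0,0,0,3.1,3.8,4,-0.3],[0,0,0,3,3.8,4,-0.3],[0,0,0,0,0,5,-0.3],[0,0,0,0,0,4,-0.3],[0,0,0,0,0,0,-0.3],[0,0,0,0,0,0,-0.3]]'
python3 - <<'E'
from h import *
plan((566.7,350.2,31),2.001)
E
```

```text
t: 27.0
eef_pos: [566.2, 347.8, 96.5]
tcp_rot: [3.14, 0.0, 2.0]
ft_force: [-0.6, 0.5, -0.4]
opening: 0.649
grip_force: 0.0
shift [0.19 0.14 6.55] turn z -0.001 j6 0.02 shift after turn [0.19 0.14 6.55]
```

```bash
python3 -m inch '[[0,0,0,0.1,0.05,3,-0.3],[0,0,0,0,0,2.5,-0.3],[0,0,0,0,0,1,-0.3],[0,0,0,0,0,0,-0.3],[0,0,0,0,0,0,1],[0,0,0,0,0,0,1],[0,0,0,0,0,0,1],[0,0,0,0,0,0,1],[0,0,0,0,0,0,1],[0,0,0,0,0,0,1],[0,0,0,0,0,0,1]]'
python3 - <<'E'
from h import *
s=env.state();print(s["opening"]*95,s["grip_force"],s["eef_pos"])
E
```

```text
t: 28.38
eef_pos: [565.2, 349.3, 30.0]
tcp_rot: [3.141, 0.0, 2.001]
ft_force: [1.0, 0.2, -0.1]
opening: 0.122
grip_force: 30.0
11.607400650337082 30.000166296958923 [565.24089406 349.28758779  29.9701622 ]
```

```bash
python3 -m inch '[[0,0,0,0,0,-3,1],[0,0,0,0,0,-5,1],[0,0,0.179,0,0,-1.5,1],[0,0,0.179,0,0,0,1],[0,0,0.18,0,0,0,1],[0,0,0,-5,0.5,0,1],[0,0,0,-5,0.5,0,1],[0,0,0,-5,0.5,0,1],[0,0,0,-5,0.5,0,1],[0,0,0,-5,0.5,0,1],[0,0,0,-5,0.6,0,1],[0,0,0,-5.1,0.6,0,1],[0,0,0,-5.1,0.6,0,1],[0,0,0,0,0,0,1],[0,0,0,0,0,0,1],[0,0,0,0,0,0,1]]'
python3 - <<'E'
from h import *
plan((564.8,-54.9,59),1.463)
E
```

```text
t: 30.38
eef_pos: [564.4, -54.0, 124.9]
tcp_rot: [-3.141, -0.0, 1.464]
ft_force: [-0.5, -0.3, -1.4]
opening: 0.125
grip_force: 30.0
shift [-0.09  0.05  6.59] turn z 0.001 j6 -0.11 shift after turn [-0.09  0.05  6.59]
```

```bash
python3 -m inch '[[0,0,0,-0.05,0,3,1],[0,0,0,0,0,2.2,1],[0,0,0,0,0,0.5,1],[0,0,0,0,0,0.5,1],[0,0,0,0,0,0.3,1],[0,0,0,0,0,0,1],[0,0,0,0,0,0,1]]'
python3 - <<'E'
from h import *
plan((564.8,-54.9,54.5),1.463)
E
```

```text
t: 31.25
eef_pos: [564.6, -55.6, 60.4]
tcp_rot: [3.141, 0.0, 1.463]
ft_force: [1.0, -0.1, -1.4]
opening: 0.124
grip_force: 30.0
shift [0.07 0.01 0.59] turn z -0.0 j6 -0.11 shift after turn [0.07 0.01 0.59]
```

```bash
python3 -m inch '[[0,0,0,0.07,0,0.3,1],[0,0,0,0,0,0.3,1],[0,0,0,0,0,0,1],[0,0,0,0,0,0,1]]';python3 -m inch '[[0,0,0,0,0,0.1,1],[0,0,0,0,0,0,1]]'
```

```text
t: 31.75
eef_pos: [564.5, -54.9, 53.9]
tcp_rot: [-3.142, 0.0, 1.463]
ft_force: [0.1, 0.6, -0.5]
opening: 0.127
grip_force: 30.0
t: 32.0
eef_pos: [564.5, -54.8, 53.9]
tcp_rot: [3.141, 0.0, 1.463]
ft_force: [-2.8, 0.1, 12.1]
opening: 0.125
grip_force: 30.0
```

```bash
python3 -m inch '[[0,0,0,0,0,0,0.2],[0,0,0,0,0,0,0.2],[0,0,0,0,0,0,0.2],[0,0,0,0,0,-3,0.2],[0,0,0,0,0,-5,0.2],[0,0,0,0,0,-5,0.2],[0,0,0,-3.2,-0.5,-4,0.2],[0,0,0,-3.2,-0.5,-4,0.2],[0,0,0,-3.3,-0.5,-4,0.2],[0,0,0,0,0,0,0.2],[0,0,0,0,0,0,0.2]]'
cat > chk.py <<'E'
import sys
from h import *
p=env.read_camera("wrist"); w=world(p); print(env.state()["eef_pos"])
B={0:(563.9,-119.0),1:(570.8,-55.4),2:(577.7,8.2),3:(584.6,71.8)}
cy,sy=np.cos(-.108),np.sin(-.108)
for k,b in B.items():
    c=np.array(b)+np.array([-6*cy,-6*sy])
    try: print(k,"bar dev",np.round(np.array(rect(w,50,64,c,25)[0])-c,1),rect(w,50,64,c,25)[1:])
    except Exception as e: print(k,"none")
    try:
        h=np.array(b)+34*np.array([cy,sy]); t=rect(w,55,75,h,20); print("   pin tab dev",t[0]-h,t[1:])
    except Exception as e: print("   no pin")
save(p,sys.argv[1],s=1.5)
E
python3 chk.py w5.png
```

```text
t: 33.38
eef_pos: [538.9, -149.3, 302.1]
tcp_rot: [-3.141, -0.0, 1.462]
ft_force: [1.2, -0.5, -0.2]
opening: 0.397
grip_force: 0.0
[ 538.90000954 -148.98351262  301.78090437]
0 bar dev [-557.9  118.4] (array([0., 0.]), np.float64(0.0), 0, np.float64(nan))
   pin tab dev [-597.70190466  122.66486579] (array([0., 0.]), np.float64(0.0), 0, np.float64(nan))
1 bar dev [-1.2 -0.3] (array([32.7, 11.2]), np.float64(1.471), 228, np.float64(58.5))
   pin tab dev [-604.60190466   59.06486579] (array([0., 0.]), np.float64(0.0), 0, np.float64(nan))
2 bar dev [-1.4 -0.8] (array([33. , 11.8]), np.float64(1.46), 260, np.float64(58.5))
   pin tab dev [-611.50190466   -4.53513421] (array([0., 0.]), np.float64(0.0), 0, np.float64(nan))
3 bar dev [ -2.  -14.6] (array([11.5,  6.5]), np.float64(-0.099), 70, np.float64(57.8))
   pin tab dev [-618.40190466  -68.13513421] (array([0., 0.]), np.float64(0.0), 0, np.float64(nan))
  return _methods._mean(a, axis=axis, dtype=dtype,
  ret = ret.dtype.type(ret / rcount)
```

View pics/w5.png

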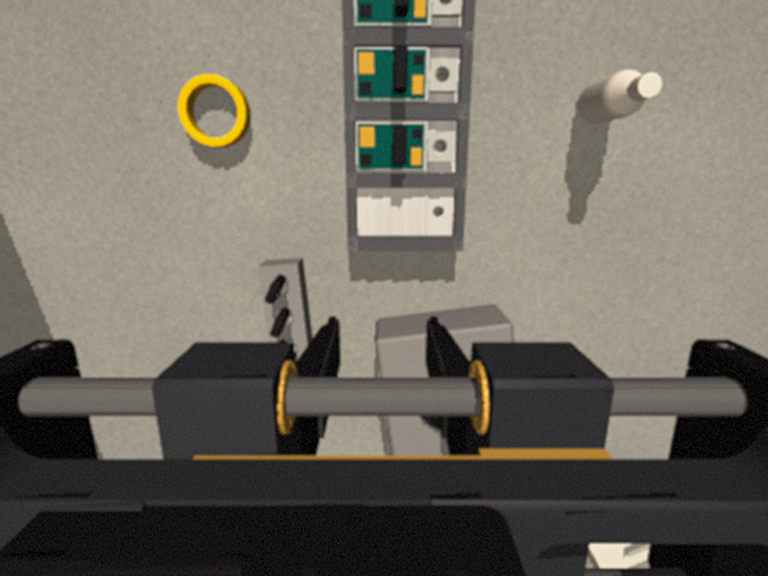

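Carriers sit flat in their bays with concentric holes at (441,146), (443,74), (445,8); dial box undisturbed. On to the pins.

```bash
python3 -m inch '[[0,0,0,-4,-2,0,0.2],[0,0,0,-4,-2,0,0.2],[0,0,0,-4,-2.1,0,0.2],[0,0,0,-4,-2.1,0,0.2],[0,0,0,0,0,0,0.2],[0,0,0,0,0,0,0.2]]'
cat > pins.py <<'E'
from h import *
p=env.read_camera("wrist"); w=world(p); print(env.state()["eef_pos"])
print("rack",rect(w,27,36.5,(422,-233),92))
m=((w[...,2]>56)&(w[...,2]<70)&(abs(w[...,0]-422)<40)&(abs(w[...,1]+233)<85)).astype(np.uint8)
n,l,st,ce=cv2.connectedComponentsWithStats(m)
for i in range(1,n):
    if st[i,4]>25:
        q=w[l==i]; (c,sz,a)=cv2.minAreaRect(q[:,:2].astype(np.float32)); a=np.deg2rad(a)
        if sz[0]<sz[1]: a+=np.pi/2
        print(np.round(c,1),np.round(sz,1),"yaw",round(a%np.pi,3),np.round(np.median(q[:,2]),1),st[i,4])
save(p,"w6.png",s=1.5)
E
python3 pins.py
```

```text
t: 34.17
eef_pos: [440.7, -299.1, 302.1]
tcp_rot: [-3.14, -0.001, 1.463]
ft_force: [0.0, -0.2, -0.3]
opening: 0.399
grip_force: 0.0
[ 440.90399591 -298.89533731  302.33448854]
rack (array([ 421.9, -233.5]), array([150.2,  42.1]), np.float64(1.53), 2235, np.float64(32.7))
[ 424.5 -179.7] [25.9 10.2] yaw 1.004 64.2 158
[ 422.9 -215.4] [25.1 10.2] yaw 1.041 64.0 145
[ 421.4 -251.4] [10.  25.6] yaw 2.07 64.1 134
[ 419.9 -287.2] [10.2 25.6] yaw 1.694 64.1 128
```

View pics/w6.png

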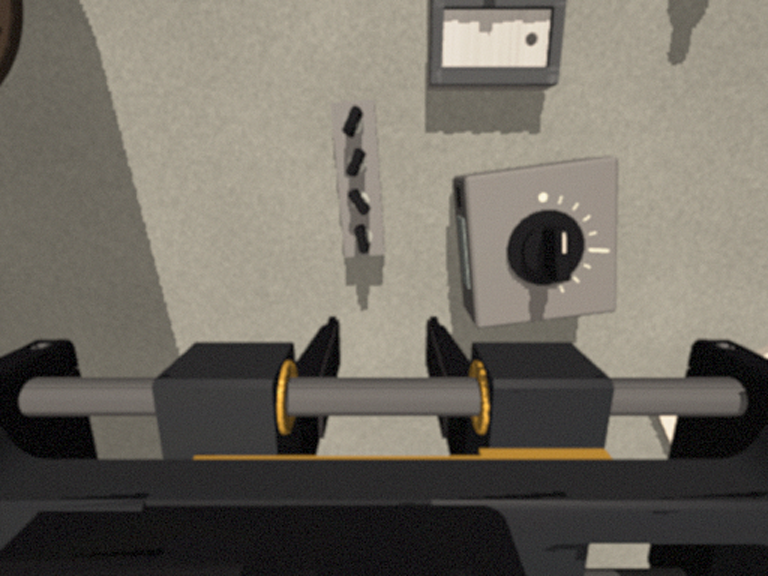

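```bash
python3 -m inch '[[0,0,0.153,0,0,0,0.2],[0,0,0.153,0,0,0,0.2],[0,0,0.153,0,0,0,0.2],[0,0,0,3.1,-2.6,4,0.2],[0,0,0,3.1,-2.6,4,0.2],[0,0,0,3,-2.6,4,0.2],[0,0,0,0,0,4,0.2],[0,0,0,0,0,3,0.2],[0,0,0,0,0,0,0.2],[0,0,0,0,0,0,0.2]]'
python3 - <<'E'
from h import *
plan((424.5,-179.7,58),1.004)
E
```

```text
t: 35.48
eef_pos: [424.6, -180.1, 113.8]
tcp_rot: [3.141, 0.0, 1.005]
ft_force: [-0.2, 0.7, 0.1]
opening: 0.402
grip_force: 0.0
shift [ 0.03 -0.04  5.58] turn z 0.001 j6 0.02 shift after turn [ 0.03 -0.04  5.58]
```

```bash
python3 -m inch '[[0,0,0,0,0,3,0.2],[0,0,0,0,0,2,0.2],[0,0,0,0,0,0.6,0.2],[0,0,0,0,0,0,0.2],[0,0,0,0,0,0,1],[0,0,0,0,0,0,1],[0,0,0,0,0,0,1],[0,0,0,0,0,0,1],[0,0,0,0,0,0,1]]'
python3 - <<'E'
from h import *
s=env.state();print(s["opening"]*95,s["grip_force"],s["eef_pos"]); plan((424.5,-179.7,58),1.004)
E
```

```text
t: 36.6
eef_pos: [424.1, -180.5, 57.2]
tcp_rot: [3.141, 0.0, 1.004]
ft_force: [-0.5, 0.6, 6.3]
opening: 0.1
grip_force: 30.0
9.473510466133847 30.001110434532166 [ 424.12073137 -180.45913952   57.21055883]
shift [ 0.08 -0.01 -0.08] turn z -0.0 j6 0.02 shift after turn [ 0.08 -0.01 -0.08]
```

```bash
python3 -m inch '[[0,0,0,0,0,-3,1],[0,0,0,0,0,-4.5,1],[0,0,0,4,1.7,0,1],[0,0,0,4,1.7,0,1],[0,0,0,4,1.7,0,1],[0,0,0,4,1.7,0,1],[0,0,0,3.9,1.8,0,1],[0,0,0,0,0,0,1],[0,0,0,0,0,0,1],[0,0,0,0,0,0,1]]'
python3 - <<'E'
from h import *
plan((604.1,-59.7,85),1.004)
E
```

```text
t: 37.85
eef_pos: [602.7, -59.3, 132.0]
tcp_rot: [-3.141, 0.0, 1.003]
ft_force: [0.4, -0.7, -0.3]
opening: 0.104
grip_force: 30.0
shift [0.04 0.14 4.7 ] turn z -0.001 j6 0.36 shift after turn [0.04 0.14 4.7 ]
```

```bash
python3 -m inch '[[0,0,0,0,0.1,2.5,1],[0,0,0,0,0,1.7,1],[0,0,0,0,0,0,1],[0,0,0,0,0,0,1]]'
python3 - <<'E'
from h import *
plan((604.1,-59.7,57.2),1.004)
E
```

```text
t: 38.35
eef_pos: [604.5, -59.5, 90.5]
tcp_rot: [3.141, -0.0, 1.004]
ft_force: [0.1, -0.0, -0.3]
opening: 0.106
grip_force: 30.0
shift [-0.04 -0.02  3.33] turn z -0.0 j6 0.36 shift after turn [-0.04 -0.02  3.33]
```

```bash
python3 -m inch '[[0,0,0,-0.03,-0.02,0.8,1],[0,0,0,0,0,0.5,1],[0,0,0,0,0,0.5,1],[0,0,0,0,0,0,1]]'; python3 -m inch '[[0,0,0,0,0,0.4,1],[0,0,0,0,0,0.4,1],[0,0,0,0,0,0,1]]'
```

```text
t: 38.85
eef_pos: [603.8, -59.4, 71.5]
tcp_rot: [-3.141, 0.0, 1.004]
ft_force: [-0.3, -0.4, -0.9]
opening: 0.1
grip_force: 30.0
t: 39.22
eef_pos: [603.8, -59.4, 63.6]
tcp_rot: [-3.141, 0.0, 1.004]
ft_force: [-0.5, 0.5, -0.9]
opening: 0.098
grip_force: 30.0
```

```bash
python3 -m inch '[[0,0,0,0,0,0.4,1],[0,0,0,0,0,0.25,1],[0,0,0,0,0,0,1]]'; python3 -m inch '[[0,0,0,0,0,0.1,1],[0,0,0,0,0,0,1]]'
```

```text
t: 39.6
eef_pos: [604.0, -59.4, 57.4]
tcp_rot: [-3.142, 0.0, 1.004]
ft_force: [-0.9, 0.0, -0.6]
opening: 0.102
grip_force: 30.0
t: 39.85
eef_pos: [604.0, -59.4, 57.2]
tcp_rot: [3.141, -0.0, 1.004]
ft_force: [-1.8, -0.1, 8.4]
opening: 0.103
grip_force: 30.0
```

```bash
python3 -m inch '[[0,0,0,0,0,0,0.4],[0,0,0,0,0,0,0.4],[0,0,0,0,0,0,0.4],[0,0,0,0,0,-3,0.4],[0,0,-0.037,0,0,-4.3,0.4],[0,0,0,-3.8,-1.3,0,0.2],[0,0,0,-3.8,-1.3,0,0.2],[0,0,0,-3.8,-1.3,0,0.2],[0,0,0,-3.8,-1.3,0,0.2],[0,0,0,-3.7,-1.3,0,0.2],[0,0,0,-3.7,-1.3,2,0.2],[0,0,0,0,0,0,0.2],[0,0,0,0,0,0,0.2],[0,0,0,0,0,0,0.2]]'
python3 - <<'E'
from h import *
plan((422.9,-215.4,57.5),1.041)
E
```

```text
t: 41.6
eef_pos: [423.2, -214.6, 109.8]
tcp_rot: [3.141, 0.0, 1.042]
ft_force: [-0.0, -0.0, 0.4]
opening: 0.401
grip_force: 0.0
shift [-0.08  0.01  5.23] turn z 0.001 j6 -0.08 shift after turn [-0.08  0.01  5.23]
```

```bash
python3 -m inch '[[0,0,0,-0.04,0.03,3,0.2],[0,0,0,0,0,1.6,0.2],[0,0,0,0,0,0.6,0.2],[0,0,0,0,0,0,0.2],[0,0,0,0,0,0,1],[0,0,0,0,0,0,1],[0,0,0,0,0,0,1],[0,0,0,0,0,0,1],[0,0,0,0,0,0,1]]'
python3 - <<'E'
from h import *
s=env.state();print(s["opening"]*95,s["grip_force"]); plan((422.9,-215.4,58),1.041)
plan((611.5,4.5,130),1.041)
E
```

```text
t: 42.72
eef_pos: [422.6, -215.6, 57.7]
tcp_rot: [3.141, 0.0, 1.041]
ft_force: [0.2, 1.0, 5.5]
opening: 0.105
grip_force: 30.0
9.992149029562015 30.000995993614197
shift [ 0.03  0.02 -0.03] turn z -0.0 j6 -0.08 shift after turn [ 0.03  0.02 -0.03]
shift [28.54  5.17 -7.23] turn z -0.0 j6 -0.08 shift after turn [28.54  5.18 -7.23]
```

```bash
python3 -m inch '[[0,0,0,0,0,-3,1],[0,0,0,0,0,-4.5,1],[0,0,0,4.8,0.9,0,1],[0,0,0,4.8,0.9,0,1],[0,0,0,4.8,0.9,0,1],[0,0,0,4.7,0.9,0,1],[0,0,0,4.7,0.8,0,1],[0,0,0,4.7,0.8,0,1],[0,0,0,0,0,2.5,1],[0,0,0,0,0,1.7,1],[0,0,0,0,0,0,1],[0,0,0,0,0,0,1]]'
python3 - <<'E'
from h import *
plan((611.3,4.2,57.5),1.041)
E
```

```text
t: 44.22
eef_pos: [611.6, 3.6, 91.0]
tcp_rot: [3.141, -0.0, 1.04]
ft_force: [-0.2, 0.7, -0.2]
opening: 0.101
grip_force: 30.0
shift [ 0.04 -0.05  3.35] turn z -0.001 j6 0.43 shift after turn [ 0.04 -0.05  3.35]
```

```bash
python3 -m inch '[[0,0,0,0.04,-0.03,0.8,1],[0,0,0,0,0,0.5,1],[0,0,0,0,0,0.5,1],[0,0,0,0,0,0,1]]'; python3 -m inch '[[0,0,0,0,0,0.4,1],[0,0,0,0,0,0.4,1],[0,0,0,0,0,0,1]]'
```

```text
t: 44.72
eef_pos: [611.2, 4.6, 72.1]
tcp_rot: [-3.141, 0.0, 1.041]
ft_force: [-0.1, -0.1, 0.3]
opening: 0.106
grip_force: 30.0
t: 45.1
eef_pos: [611.2, 4.7, 64.1]
tcp_rot: [-3.141, 0.0, 1.041]
ft_force: [0.2, 0.7, 0.1]
opening: 0.099
grip_force: 30.0
```

```bash
python3 -m inch '[[0,0,0,0,0,0.4,1],[0,0,0,0,0,0.25,1],[0,0,0,0,0,0,1]]'; python3 -m inch '[[0,0,0,0,0,0.1,1],[0,0,0,0,0,0,1]]'
```

```text
t: 45.48
eef_pos: [611.4, 4.6, 57.9]
tcp_rot: [3.142, 0.0, 1.041]
ft_force: [-0.2, 0.5, -1.0]
opening: 0.106
grip_force: 30.0
t: 45.72
eef_pos: [611.4, 4.7, 57.8]
tcp_rot: [3.141, -0.0, 1.041]
ft_force: [-2.3, 0.5, 7.8]
opening: 0.105
grip_force: 30.0
```

```bash
python3 -m inch '[[0,0,0,0,0,0,0.4],[0,0,0,0,0,0,0.4],[0,0,0,0,0,0,0.4],[0,0,0,0,0,-3,0.4],[0,0,0,0,0,-4.3,0.4],[0,0,-0.171,0,0,0,0.4],[0,0,-0.171,0,0,0,0.4],[0,0,-0.171,0,0,0,0.4],[0,0,-0.172,0,0,0,0.4],[0,0,-0.172,0,0,0,0.4],[0,0,-0.172,0,0,0,0.4],[0,0,0,-2.2,-4.8,0,0.2],[0,0,0,-2.2,-4.8,0,0.2],[0,0,0,-2.2,-4.8,0,0.2],[0,0,0,-2.2,-4.8,0,0.2],[0,0,0,-2.3,-4.9,0,0.2],[0,0,0,-2.3,-4.9,2,0.2],[0,0,0,0,0,0,0.2],[0,0,0,0,0,0,0.2],[0,0,0,0,0,0,0.2]]'
python3 - <<'E'
from h import *
plan((421.4,-251.4,57.5),2.07)
E
```

```text
t: 48.22
eef_pos: [421.6, -251.1, 110.3]
tcp_rot: [3.141, 0.001, 2.071]
ft_force: [-0.3, -0.6, -0.0]
opening: 0.399
grip_force: 0.0
shift [-0.01 -0.04  5.28] turn z 0.001 j6 -1.17 shift after turn [-0.01 -0.04  5.28]
```

```bash
python3 -m inch '[[0,0,0,0.02,-0.02,3,0.2],[0,0,0,0,0,1.6,0.2],[0,0,0,0,0,0.6,0.2],[0,0,0,0,0,0,0.2],[0,0,0,0,0,0,1],[0,0,0,0,0,0,1],[0,0,0,0,0,0,1],[0,0,0,0,0,0,1],[0,0,0,0,0,0,1]]'
python3 - <<'E'
from h import *
s=env.state();print(s["opening"]*95,s["grip_force"]); plan((421.4,-251.4,58),2.07)
plan((618.4,68.2,130),1.463)
E
```

```text
t: 49.35
eef_pos: [421.2, -251.6, 58.2]
tcp_rot: [3.141, 0.001, 2.069]
ft_force: [5.6, 4.6, 0.2]
opening: 0.104
grip_force: 29.9
9.909770800723212 29.933400750160217
shift [0.01 0.03 0.02] turn z -0.001 j6 -1.17 shift after turn [0.01 0.03 0.02]
shift [18.65 32.62 -7.16] turn z 0.606 j6 -1.17 shift after turn [33.92 16.17 -7.16]
```

```bash
python3 -m inch '[[0,0,0,0,0,-3,1],[0,0,0,0,0,-4.5,1],[0,0,0,2.6,4.6,0,1],[0,0,0,2.6,4.6,0,1],[0,0,0,2.7,4.7,0,1],[0,0,0,2.7,4.7,0,1],[0,0,0,2.7,4.7,0,1],[0,0,0,2.7,4.7,0,1],[0,0,0,2.7,4.7,0,1],[0,0,0,0,0,2.5,1],[0,0,0,0,0,1.7,1],[0,0,0,0,0,0,1],[0,0,0,0,0,0,1]]'
python3 - <<'E'
from h import *
plan((618.3,68.1,57.5),2.07)
E
```

```text
t: 50.98
eef_pos: [618.4, 68.3, 91.6]
tcp_rot: [3.141, 0.0, 2.069]
ft_force: [0.2, 1.1, -0.1]
opening: 0.101
grip_force: 30.0
shift [-0.01 -0.02  3.41] turn z -0.001 j6 -0.49 shift after turn [-0.01 -0.02  3.41]
```

```bash
python3 -m inch '[[0,0,0,0,-0.02,0.8,1],[0,0,0,0,0,0.5,1],[0,0,0,0,0,0.5,1],[0,0,0,0,0,0,1]]'; python3 -m inch '[[0,0,0,0,0,0.4,1],[0,0,0,0,0,0.4,1],[0,0,0,0,0,0,1]]'
```

```text
t: 51.48
eef_pos: [618.0, 68.8, 72.5]
tcp_rot: [-3.141, -0.0, 2.07]
ft_force: [0.6, -0.7, 0.4]
opening: 0.103
grip_force: 30.0
t: 51.85
eef_pos: [618.2, 68.8, 64.7]
tcp_rot: [3.142, 0.0, 2.07]
ft_force: [0.9, 0.4, -2.0]
opening: 0.106
grip_force: 30.0
```

```bash
python3 -m inch '[[0,0,0,0,0,0.4,1],[0,0,0,0,0,0.25,1],[0,0,0,0,0,0,1]]'; python3 -m inch '[[0,0,0,0,0,0.1,1],[0,0,0,0,0,0,1]]'
```

```text
t: 52.22
eef_pos: [618.2, 68.8, 58.3]
tcp_rot: [3.141, 0.0, 2.07]
ft_force: [1.9, -0.2, -2.0]
opening: 0.105
grip_force: 30.0
t: 52.48
eef_pos: [618.2, 68.8, 58.2]
tcp_rot: [3.141, 0.0, 2.07]
ft_force: [-0.8, 0.3, 5.8]
opening: 0.102
grip_force: 30.0
```

```bash
python3 -m inch '[[0,0,0,0,0,0,0.4],[0,0,0,0,0,0,0.4],[0,0,0,0,0,0,0.4],[0,0,0,0,0,-3,0.4],[0,0,0,0,0,-5,0.4],[0,0,0.166,0,0,-5,0.4],[0,0,0.167,0,0,-5,0.4],[0,0,0.167,0,0,-5,0.4],[0,0,0,-4.5,-2,0,0.4],[0,0,0,-4.5,-2,0,0.4],[0,0,0,-4.5,-2,0,0.4],[0,0,0,-4,-2,0,0.4],[0,0,0,0,0,0,0.4],[0,0,0,0,0,0,0.4]]'
python3 chk.py w7.png 2>/dev/null
```

```text
t: 54.22
eef_pos: [538.0, -105.9, 287.5]
tcp_rot: [3.141, -0.0, 1.569]
ft_force: [-0.9, -0.1, 0.9]
opening: 0.299
grip_force: 0.0
[ 538.15233002 -105.46487247  287.44415831]
0 bar dev [-557.9  118.4] (array([0., 0.]), np.float64(0.0), 0, np.float64(nan))
   pin tab dev [-597.70190466  122.66486579] (array([0., 0.]), np.float64(0.0), 0, np.float64(nan))
1 bar dev [-1.5 -0.5] (array([33.3, 12. ]), np.float64(1.467), 222, np.float64(58.4))
   pin tab dev [-0.90190466  0.76486579] (array([25.8, 10. ]), np.float64(1.025), 151, np.float64(63.8))
2 bar dev [-1.5 -0.4] (array([33.7, 12. ]), np.float64(1.454), 263, np.float64(58.4))
   pin tab dev [-0.90190466  0.56486579] (array([25.9, 10.4]), np.float64(1.028), 178, np.float64(64.0))
3 bar dev [-0.6 -0.8] (array([34.3, 12.1]), np.float64(1.463), 310, np.float64(58.4))
   pin tab dev [-1.60190466 -0.33513421] (array([26. , 10.5]), np.float64(-1.065), 224, np.float64(63.9))
```

View pics/w7.png

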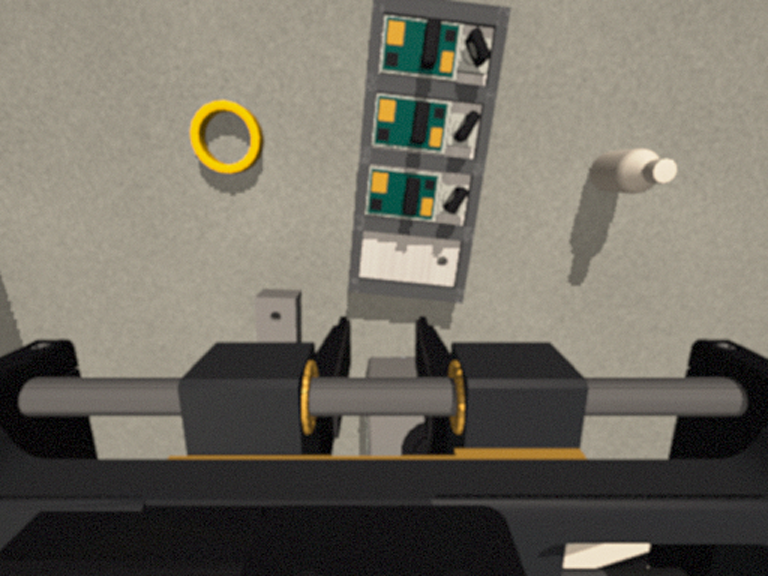

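```bash
python3 -m inch '[[0,0,-0.019,0,0,0,-0.2],[0,0,0,-5.1,1.3,0,-0.2],[0,0,0,-5.1,1.3,0,-0.2],[0,0,0,-5.1,1.3,0,-0.2],[0,0,0,-5.2,1.4,4,-0.2],[0,0,0,0,0,4,-0.2],[0,0,0,0,0,4,-0.2],[0,0,0,0,0,0,-0.2],[0,0,0,0,0,0,-0.2]]'
python3 - <<'E'
from h import *
plan((590.8,-311,108),1.588)
E
```

```text
t: 55.4
eef_pos: [594.4, -306.4, 171.8]
tcp_rot: [3.14, 0.001, 1.59]
ft_force: [-0.5, 0.3, -0.0]
opening: 0.599
grip_force: 0.0
shift [-0.45 -0.38  6.38] turn z 0.002 j6 -0.59 shift after turn [-0.45 -0.38  6.38]
```

```bash
python3 -m inch '[[0,0,0,-0.4,-0.45,0,-0.2],[0,0,0,0,0,3,-0.2],[0,0,0,0,0,2.2,-0.2],[0,0,0,0,0,0.9,-0.2],[0,0,0,0,0,0,-0.2],[0,0,0,0,0,0,1],[0,0,0,0,0,0,1],[0,0,0,0,0,0,1],[0,0,0,0,0,0,1],[0,0,0,0,0,0,1],[0,0,0,0,0,0,1],[0,0,0,0,0,0,1]]'
python3 - <<'E'
from h import *
s=env.state();print(s["opening"]*95,s["grip_force"],s["tcp_rot"])
E
```

```text
t: 56.9
eef_pos: [591.7, -310.6, 109.5]
tcp_rot: [3.136, 0.002, 1.589]
ft_force: [16.1, 1.0, -5.5]
opening: 0.145
grip_force: 30.0
13.765640978145914 29.966537654399872 [3.13578268e+00 1.66545555e-03 1.58862668e+00]
```

```bash
python3 -m inch '[[0,0,0,0,0.1,0,1],[0,0,0,0,0,0,1]]'; python3 -m inch '[[0,0,0.1,0,0,0,1],[0,0,0.15,0,0,0,1],[0,0,0.15,0,0,0,1],[0,0,0.15,0,0,0,1],[0,0,0.15,0,0,0,1],[0,0,0.15,0,0,0,1],[0,0,0.15,0,0,0,1],[0,0,0.15,0,0,0,1],[0,0,0.15,0,0,0,1],[0,0,0.15,0,0,0,1],[0,0,0.15,0,0,0,1],[0,0,0.1,0,0,0,1],[0,0,0.05,0,0,0,1],[0,0,0,0,0,0,1],[0,0,0,0,0,0,1]]'
```

```text
t: 57.15
eef_pos: [591.8, -310.6, 109.4]
tcp_rot: [3.138, 0.001, 1.589]
ft_force: [9.9, 1.3, -3.4]
opening: 0.148
grip_force: 30.0
t: 59.02
eef_pos: [592.0, -310.8, 109.5]
tcp_rot: [3.141, -0.004, -0.162]
ft_force: [12.0, -0.2, -4.0]
opening: 0.145
grip_force: 30.0
```

Turned by 1.75 rad (yaw 1.589 → −0.162). Releasing, rising and checking.

```bash
python3 -m inch '[[0,0,0,0,0,0,-0.5],[0,0,0,0,0,0,-0.5],[0,0,0,0,0,0,-0.5],[0,0,0,0,0,0,-0.5],[0,0,0,0,0,0,-0.5],[0,0,0,0,0,-3,-0.5],[0,0,0,0,0,-6,-0.5],[0,0,0,0,0,-6,-0.5],[0,0,0,-2,0,-4,-0.5],[0,0,0,0,0,0,-0.5],[0,0,0,0,0,0,-0.5]]'
python3 - <<'E'
from h import *
p=env.read_camera("wrist"); w=world(p); b=rect(w,100,122,(590.7,-310.7),40); print("bar",b,"dial",1.588-b[2])
save(p,"w8.png",s=1.5)
t=env.read_camera("top"); im=t["img"]; save(t,"top8.png",s=1.5)
for n in("carrier0","flux","tape","marker"): print(n,[(round(f["score"],2),np.round(tow(t,f["centre"])).tolist()) for f in env.find_in(t,n)[:5]])
E
```

```text
t: 60.4
eef_pos: [570.2, -307.3, 298.4]
tcp_rot: [-3.141, 0.001, -0.161]
ft_force: [0.1, 0.2, -0.9]
opening: 0.749
grip_force: 0.0
bar (array([ 591.1, -310.5]), array([45.6, 13.9]), np.float64(-0.161), 438, np.float64(114.2)) dial 1.749
carrier0 [(0.77, [571.0, 77.0, 33.0]), (0.75, [567.0, 9.0, 32.0]), (0.74, [559.0, -54.0, 36.0]), (0.43, [580.0, -61.0, 32.0])]
flux []
tape []
marker [(0.56, [756.0, 165.0, 18.0]), (0.44, [419.0, -222.0, 31.0])]
```

View pics/w8.png

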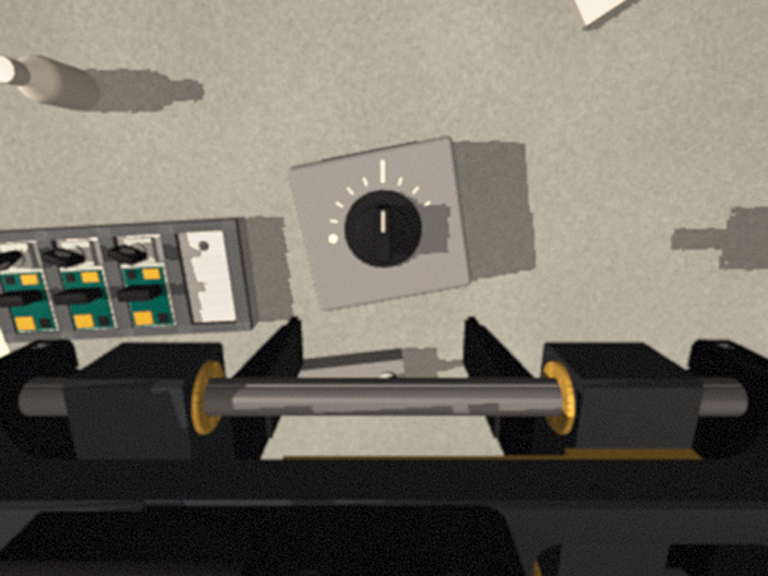

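View pics/top8.png

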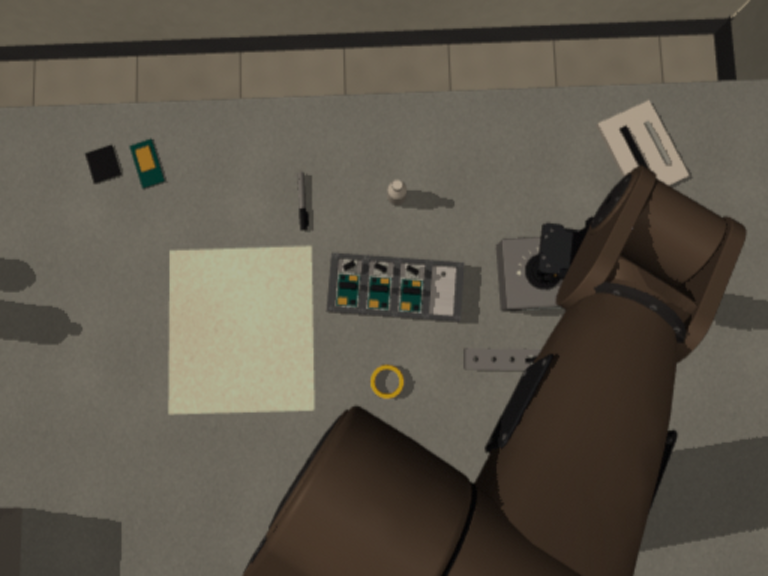

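The pointer (383,220) lines up with the long mark (383,170), all three carriers are pinned, the mat is empty, and the bottle, tape and marker are where they started. Handing in.

```bash
python3 -c "
from cell import env
print(env.job_done())"
```

```text
the job is handed in; nothing more can be done
None
```

The job is handed in: three carriers were on the bench, and each is locked flat in its own bay with a pin fully home; the dial, back at its stop during loading, now measures 1.75 rad on the long mark, and the bottle, tape and marker look unmoved.

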